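Line the lens kit up by height on the desk tray

ROBOT

A 6-joint arm with a two-finger parallel gripper is mounted at the origin on a cart in front of the work surface, level with it; the furniture and walls round the work are solid. World frame = base frame: x ahead of the robot, y to its left, z up, the work surface at z = 0. Lengths are in m, angles in rad, forces in N, time in s.
With the tool pointing down it reaches from about 0.425 to 0.95 m from the base axis. Payload 3.5 kg.
Tool frame: the origin (TCP) lies between the finger pads; the fingertips stand 14 mm ahead of it and the grasp point (between the pads) lies 5 mm behind it; z points along the fingers, y is the direction in which the jaws open and shut (so a half turn about z gives the same grasp; the last joint's range is limited). The gripper opens to 85 mm and grips with 20 to 120 N. Pads are 22 mm wide; open, the fingers measure 114 mm over their backs; the gripper's body (76 mm by 85 mm) begins 54 mm behind the grasp point. The pads swing forward as they close: fully open they stand 13 mm farther back than shut.
Start: joints at [1.136, 0.286, 1.577, -0, 1.279, -0.15], TCP at [0.19, 0.648, 0.207] pointing down, gripper open.
Joint ranges: [-2.77, 2.77], [-0.9, 2.22], [0.21, 2.48], [-1.53, 4.67], [0.24, 2.81], [-2.84, 2.84]. Speed limits (rad/s): [2.79, 2.79, 3.14, 3.14, 3.14, 3.14].

INTERFACE

Orientations are given as a unit quaternion [x, y, z, w].
In Python, from plant import ctrl gives the robot as it stands. The module is installed in compiled form; this text tells all that it offers.
- The arm moves only by the tool servo_tool, never from a script. Its argument "increments" is text: rows parted by semicolons, each of 7 numbers parted by spaces: the turn, a rotation vector about the tool's x, y, z in rad, then the shift along the tool's x, y, z in cm, then the finger opening in cm, from 0 to 8.54. In form: ax ay az dx dy dz claw; .... A call has 1 to 10 rows; each row is the pose to reach, as a shift and turn from the pose commanded when the call began, along the tool's axes at that moment; what a row does not reach only later rows make up. A row lasts 1/12 s, in which the tool goes at most 41.7 mm and 7.16 degrees, less where a joint would pass 70% of its speed; a pose out of reach is approached as far as the arm can. A call with a gripper value outside its range is refused whole. The fingers move at their own pace and stop on an object; "grip_force" is the grip in N (left out, the last holds). Time passes only in rows, so rows that repeat a pose let the fingers close. It gives the time, the measured TCP pose, the force and the opening at its end, in the units of the state.
- ctrl.get_state(): the state, without advancing time (a new reading comes with each control period).
- ctrl.read_camera(name): name is "scene" or "side" or "wrist"; returns (picture, depth): 480x640x3 uint8, red, green, blue; 480x640 float32, m along the optical axis (not along the pixel's ray), 0 where there is no reading.
- ctrl.camera_info(name): a dict with "camera_matrix" (3x3 intrinsics, pixels), "world_to_cam" (4x4, takes a point from world to camera coordinates). Camera axes: x right, y down, z forward; pixel columns grow to the right and rows downward; lengths in m; the calibration is good to about 2 mm. A picture is of the moment at which its call begins: read the wrist's pose just before it. camera_info takes no time and is no camera call; for the wrist camera it gives the pose at the moment of the call.
- ctrl.sign_off(): hands the job in, once; it reports no verdict.
The state is a dict: "time": time; "qpos": joint angles; "dq": joint speeds; "joint_efforts": joint torques, N m; "eef_pos": TCP position; "tcp_rot": TCP orientation; "contact_force": force on the tool from outside, world axes, zero at the start; "wrist_torque": the same for the moment, N m; "opening": opening from 0.0 (shut) to 1.0 (fully open).
Only numpy, scipy, OpenCV 4.12 (cv2) and the standard library are available. Lean on these libraries where they do the work, as an engineer would, in place of code of your own. Each camera call takes 0.05 s, during which the arm holds its last target.

TASK

Tidy the lens kit onto the desk tray in order of height, one thing centred on each cork pad: the tallest (the dropper bottle) on the pad next to the tall steel end plate, then the objective, then the loupe, and the shortest (the lens cap) on the pad farthest from that plate. Set them all down upright and let go, and do not tip any of them over on the way.

Things in the scene. Friction and masses are not known exactly. Their poses are not given: they have to be found in the camera images.
- lens_cap: black round lens cap lying flat, a disc 53 mm across and 13 mm high (the shortest). Origin at the centre of its underside, z up; grip across the rim
- loupe: black eye loupe standing upright, 31 mm high (second shortest): a foot flange with a pale ring, about 30 to 35 mm wide and 8 mm high, under a narrower barrel. The barrel is gripped as a 22 mm square column, flats facing the loupe's own x and y, from 8 to 31 mm above its underside; its yaw at the start is within 0.3 rad of 0. Origin at the centre of its underside, z up
- objective: spare microscope objective standing upright, white rounded barrel with a black band, 33 mm across, 46 mm high (second tallest). Origin at the centre of its underside, z up; grip round the barrel
- dropper_bottle: amber dropper bottle with a black rubber teat standing upright, 102 mm high in all (the tallest); body round, 32 mm across up to about 60 mm, neck 24 mm wide to 77 mm, narrow teat above. Origin at the centre of its underside, z up; grip round the body
- tray: flat dark wooden desk tray, fixed, 85 mm (x) by 400 mm (y) by 10 mm high, carrying the four cork pads in a row along its y axis (at y = -120, -40, +40, +120 mm on its middle line) and an upright at each end. Origin at the centre of its underside, z up; the pads' tops are 13 mm above it
- pad_1: round cork pad, 56 mm across, 3 mm thick, fixed on the tray; one of four alike, 80 mm apart in one row. The numbers do not tell the order in the row: it changes from start to start. Origin at the centre of its underside (its top is 3 mm above), z up
- pad_2: round cork pad, 56 mm across, 3 mm thick, fixed on the tray; one of four alike, 80 mm apart in one row. The numbers do not tell the order in the row: it changes from start to start. Origin at the centre of its underside (its top is 3 mm above), z up
- pad_3: round cork pad, 56 mm across, 3 mm thick, fixed on the tray; one of four alike, 80 mm apart in one row. The numbers do not tell the order in the row: it changes from start to start. Origin at the centre of its underside (its top is 3 mm above), z up
- pad_4: round cork pad, 56 mm across, 3 mm thick, fixed on the tray; one of four alike, 80 mm apart in one row. The numbers do not tell the order in the row: it changes from start to start. Origin at the centre of its underside (its top is 3 mm above), z up
- end_plate: tall steel end plate, upright across one end of the tray, fixed, 78 mm wide (x), 8 mm thick (y, 18 mm at the foot), 60 mm high; the other end carries only a small low stop, 26 mm wide and 12 mm high. It may be at either end. Origin at the centre of its underside, on the tray's top; the nearest pad's centre is 65 mm from it, the next 145, 225 and 305 mm
Things that resemble listed ones, but are neither listed nor needed, are in the scene too. What is shaped like the objective but orange is not meant.

How it is judged:
At the end, for the whole second after the job is handed in: Each of the four things stands upright (within 0.15 rad) and at rest on its cork pad, its centre within 15 mm of the pad's centre both along and across the tray, in falling order of height from the tall end plate: dropper bottle, objective, loupe, lens cap (horizontal distance between dropper_bottle and end_plate between 0.05 and 0.08 m and x of dropper_bottle in the frame of tray between -0.015 and 0.015 m and z of dropper_bottle in the frame of tray between 0.009 and 0.018 m and angle between each of dropper_bottle, objective, loupe, lens_cap's own z axis and vertical below 0.15 rad and linear speed of each of dropper_bottle, objective, loupe, lens_cap below 0.02 m/s and horizontal distance between objective and end_plate between 0.13 and 0.16 m and x of objective in the frame of tray between -0.015 and 0.015 m and z of objective in the frame of tray between 0.009 and 0.018 m and horizontal distance between loupe and end_plate between 0.21 and 0.24 m and x of loupe in the frame of tray between -0.015 and 0.015 m and z of loupe in the frame of tray between 0.009 and 0.018 m and horizontal distance between lens_cap and end_plate between 0.29 and 0.32 m and x of lens_cap in the frame of tray between -0.015 and 0.015 m and z of lens_cap in the frame of tray between 0.009 and 0.018 m); the robot touches nothing.
It fails at once if the lens cap is tipped over (more than 0.8 rad) (angle between lens_cap's own z axis and vertical above 0.8 rad).
It fails at once if the loupe is tipped over (more than 0.8 rad) (angle between loupe's own z axis and vertical above 0.8 rad).
It fails at once if the objective is tipped over (more than 0.8 rad) (angle between objective's own z axis and vertical above 0.8 rad).
It fails at once if the dropper bottle is tipped over (more than 0.8 rad) (angle between dropper_bottle's own z axis and vertical above 0.8 rad).
It also fails if it takes over 104 s, if anything falls off the work surface, if the arm or the gripper's body presses on something with over 40 N, if the wrist force passes 120 N, or if a joint passes its speed limit or range.

## Working session

There is one attempt and no reset: what is moved stays moved. The work goes in short steps, Python scripts to look and compute and a tool call to move; the robot and the scene stay as the last step left them, time stands still between calls to the robot, and variables do not carry over. Pictures are saved under pics/ and viewed, and the job is handed in when it is done.

Besides the shell and the picture viewer there is one more tool, called after "Emit:" as name(argument=value, ...) on one line, values as JSON. servo_tool: Moves the arm, as the interface text tells. Its arguments: {"type":"object","properties":{"increments":{"type":"string"},"grip_force":{"type":"number"}},"required":["increments"]}

```bash
ls; mkdir -p pics
python3 - <<'E'
from plant import ctrl
import cv2
print(ctrl.get_state())
for n in ["scene","side","wrist"]:
    i=ctrl.camera_info(n);print(n,i)
    p,d=ctrl.read_camera(n)
    cv2.imwrite(f"pics/{n}0.png",p[:,:,::-1])
    import numpy as np
    np.savez(f"pics/{n}0.npz",p=p,d=d,K=i["camera_matrix"],T=i["world_to_cam"])
E
```

```text
pics
{'time': 0.0, 'qpos': array([ 1.13601292e+00,  2.87154051e-01,  1.57819614e+00,  1.75347900e-05,
        1.27859890e+00, -1.50002660e-01]), 'dq': array([ 0.00061712, -0.00031961, -0.00028007,  0.00217299,  0.00136329,
        0.00072469]), 'joint_efforts': array([ 7.56440950e-04, -4.05992639e+01, -2.92619956e+01, -8.47392539e-05,
        5.99152714e-03, -2.72431225e-05]), 'eef_pos': array([0.1893015 , 0.6471621 , 0.20604463]), 'tcp_rot': array([ 1.41912113e-01,  9.89878560e-01, -1.12579374e-03, -3.47652118e-04]), 'contact_force': array([-0.09007031,  0.13296248,  0.62937392]), 'wrist_torque': array([ 0.01173126, -0.02189669, -0.00030529]), 'opening': 1.0026517728349027}
scene {'camera_matrix': array([[579.94894267,   0.        , 328.78815204],
       [  0.        , 579.94894267, 258.76457818],
       [  0.        ,   0.        ,   1.        ]]), 'world_to_cam': array([[-0.90294868, -0.42933768, -0.01878378,  0.4658114 ],
       [-0.30714662,  0.67530283, -0.67054235,  0.1605469 ],
       [ 0.30057384, -0.59969596, -0.74163342,  1.041017  ],
       [ 0.        ,  0.        ,  0. 
[... 205 characters left out ...]
orld_to_cam': array([[ 0.95285173, -0.3032583 , -0.01039195, -0.48271786],
       [-0.17159597, -0.51028478, -0.84271245,  0.11689484],
       [ 0.25025669,  0.80476323, -0.53826363,  0.95675581],
       [ 0.        ,  0.        ,  0.        ,  1.        ]])}
wrist {'camera_matrix': array([[376.05907152,   0.        , 316.03780781],
       [  0.        , 376.05907152, 239.80681128],
       [  0.        ,   0.        ,   1.        ]]), 'world_to_cam': array([[ 0.28121581,  0.95964376, -0.00123027, -0.67425667],
       [ 0.91264895, -0.26704765,  0.30944702, -0.03924066],
       [ 0.29663036, -0.0881442 , -0.95091589,  0.37920126],
       [ 0.        ,  0.        ,  0.        ,  1.        ]])}
```

View pics/scene0.png

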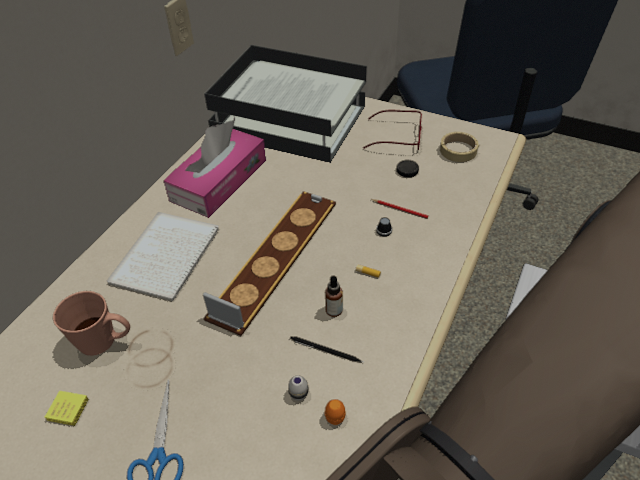

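View pics/side0.png

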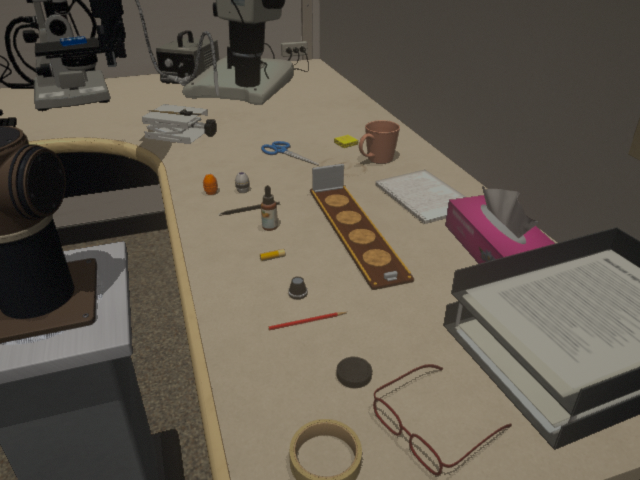

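View pics/wrist0.png

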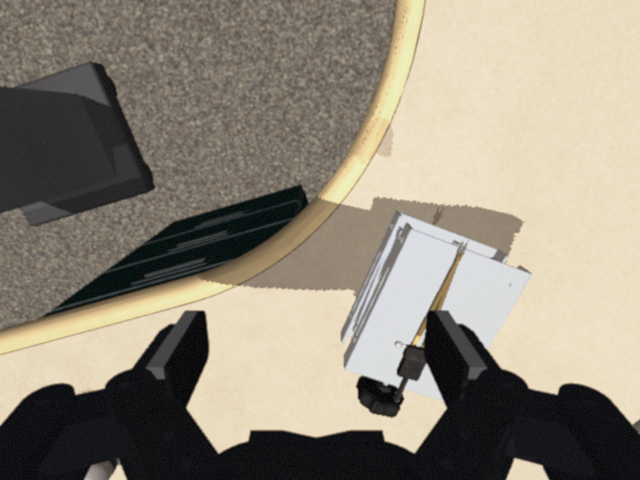

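The scene view shows the bottle at (334,298), the objective at (298,386), the loupe at (384,227) and the cap at (407,169). The end plate is at (223,310), with pads at (244,295), (266,267), (285,241) and (303,217). Next I'll measure these.

```bash
cat > h.py <<'E'
import numpy as np, cv2
def load(n):
    f=np.load(f"pics/{n}.npz"); return f["p"],f["d"],f["K"],f["T"]
def cloud(d,K,T):
    v,u=np.mgrid[0:480,0:640]
    P=np.stack([(u-K[0,2])/K[0,0]*d,(v-K[1,2])/K[1,1]*d,d],-1)
    R=T[:3,:3];t=T[:3,3]
    W=(P-t)@R; W[d<=0]=np.nan
    return W
def ray(u,v,K,T,z):
    R=T[:3,:3];t=T[:3,3];C=-R.T@t
    w=R.T@np.array([(u-K[0,2])/K[0,0],(v-K[1,2])/K[1,1],1])
    return C+w*(z-C[2])/w[2]
def proj(X,K,T):
    c=T[:3,:3]@np.array(X)+T[:3,3]; return K[0,0]*c[0]/c[2]+K[0,2],K[1,1]*c[1]/c[2]+K[1,2]
E
cat > m1.py <<'E'
from h import *
boxes={"scene0":{"bottle":(318,272,350,320),"obj":(284,370,312,404),"loupe":(370,213,398,240),"cap":(390,155,424,182),"plate":(200,290,246,330)},
"side0":{"bottle":(255,182,282,232),"obj":(232,168,252,196),"loupe":(284,272,312,302),"cap":(330,352,378,392),"plate":(306,162,350,194)}}
for n in boxes:
    p,d,K,T=load(n);W=cloud(d,K,T)
    print(n,"table z",np.nanmedian(W[300:310,380:420,2] if n=="scene0" else W[300:310,210:250,2]))
    for k,(a,b,c,e) in boxes[n].items():
        w=W[b:e,a:c].reshape(-1,3); w=w[(w[:,2]>0.005)]
        x,y,z=w.T
        print(k,len(w),"x",np.percentile(x,[2,50,98]).round(4),"y",np.percentile(y,[2,50,98]).round(4),"zmax",z.max().round(4))
        tp=w[z>np.percentile(z,99)-0.004]; print("   top c",((tp.min(0)+tp.max(0))/2).round(4))
    hsv=cv2.cvtColor(p,cv2.COLOR_RGB2HSV)
    # pads: cork colour within tray
    m=((hsv[...,0]>8)&(hsv[...,0]<22)&(hsv[...,1]>70)&(hsv[...,2]>110)).astype(np.uint8)
    m=cv2.morphologyEx(m,cv2.MORPH_OPEN,np.ones((3,3)))
    cs,_=cv2.findContours(m,cv2.RETR_EXTERNAL,cv2.CHAIN_APPROX_NONE)
    for c in cs:
        if 200<cv2.contourArea(c)<1500 and len(c)>5:
            (u,v),ax,an=cv2.fitEllipse(c); X=ray(u,v,K,T,0.013)
            print("pad?",(round(u),round(v)),np.round(ax,1),X.round(4))
E
python3 m1.py
```

```text
scene0 table z -0.00020061545086033633
bottle 578 x [0.4356 0.447  0.4642] y [0.1074 0.1226 0.1306] zmax 0.1024
   top c [0.4522 0.1158 0.0991]
obj 405 x [0.4146 0.4262 0.4431] y [0.2905 0.3072 0.3165] zmax 0.0483
   top c [0.4309 0.3007 0.0461]
loupe 228 x [0.4293 0.4426 0.4588] y [-0.1338 -0.1177 -0.1082] zmax 0.0337
   top c [ 0.4447 -0.1242  0.0316]
cap 302 x [0.4449 0.4684 0.494 ] y [-0.36   -0.3331 -0.3101] zmax 0.0191
   top c [ 0.4691 -0.335   0.016 ]
plate 1445 x [0.5852 0.6249 0.6619] y [0.1587 0.2272 0.2385] zmax 0.0733
   top c [0.624  0.2249 0.0703]
pad? (336, 408) [16.8 19.9] [0.3591 0.3034 0.013 ]
pad? (244, 294) [21.6 28.5] [0.6219 0.1597 0.013 ]
pad? (265, 266) [19.8 27. ] [0.6203 0.0797 0.013 ]
pad? (285, 240) [18.2 25.8] [ 0.6187 -0.0007  0.013 ]
pad? (302, 217) [17.1 25.2] [ 0.6173 -0.0803  0.013 ]
pad? (451, 317) [  4.2 395.9] [0.2425 0.046  0.013 ]
side0 table z -0.0017494962410114978
bottle 550 x [0.4336 0.4474 0.4652] y [0.0954 0.1031 0.1991] zmax 0.1002
   top c [0.4497 0.1108 0.0969]
obj 222 x [0.4127 0.427  0.4447] y [0.2821 0.2894 0.3049] zmax 0.046
   top c [0.4286 0.2977 0.044 ]
loupe 294 x [0.4272 0.4407 0.4564] y [-0.1413 -0.1333 -0.1167] zmax 0.0315
   top c [ 0.4427 -0.1255  0.0289]
cap 832 x [0.4427 0.4666 0.4906] y [-0.3627 -0.3398 -0.3141] zmax 0.0334
   top c [ 0.4672 -0.3573  0.0219]
plate 941 x [0.5827 0.6218 0.6596] y [0.1959 0.221  0.2279] zmax 0.0694
   top c [0.6205 0.2242 0.0669]
pad? (326, 453) [50.8 65.8] [ 0.3809 -0.4584  0.013 ]
pad? (377, 257) [15.9 27.5] [ 0.6141 -0.0837  0.013 ]
pad? (362, 236) [14.1 25.7] [ 0.6156 -0.0042  0.013 ]
pad? (348, 217) [12.3 24.5] [0.6169 0.0756 0.013 ]
pad? (94, 146) [12.3 87.2] [0.0813 0.665  0.013 ]
```

```bash
cat > go.py <<'E'
import sys
from plant import ctrl
import numpy as np
from scipy.spatial.transform import Rotation as Ro
# usage: go.py x y z [jaw_deg]  (increment from measured pose)
s=ctrl.get_state(); a=[float(v) for v in sys.argv[1:]]
R=Ro.from_quat(s["tcp_rot"]); M=R.as_matrix()
d=M.T@(np.array(a[:3])-s["eef_pos"])*100
j=np.degrees(np.arctan2(M[1,1],M[0,1]))
print("t",round(s["time"],2),"pos",s["eef_pos"].round(4),"jaw",j.round(2),"tilt",np.degrees(np.arccos(-M[2,2])).round(2),"open mm",round(s["opening"]*85.4,1),"F",s["contact_force"].round(1),"q6",s["qpos"][5].round(2))
if len(a)>3:
    q=a[3]; c,sn=np.cos(np.radians(q)),np.sin(np.radians(q))
    G=np.array([[-0,0,0]]*3,float); y=np.array([c,sn,0]); z=np.array([0,0,-1.]); x=np.cross(y,z)
    G=np.stack([x,y,z],1); rv=Ro.from_matrix(M.T@G).as_rotvec()
    print("rv",rv.round(3),"rows>=",np.degrees(np.linalg.norm(rv))/7.16)
print("d cm",d.round(2),"rows>=",np.linalg.norm(d)/4.17)
E
python3 go.py .430 .299 .15; python3 go.py .430 .299 .15 90
```

```text
t 0.15 pos [0.1894 0.6473 0.2063] jaw 73.68 tilt 0.11 open mm 85.0 F [ 0.4 -0.4 -1. ] q6 -0.15
d cm [-32.88 -26.66   5.67] rows>= 10.24151907997195
t 0.15 pos [0.1894 0.6473 0.2063] jaw 73.68 tilt 0.11 open mm 85.0 F [ 0.4 -0.4 -1. ] q6 -0.15
rv [-0.002 -0.001 -0.285] rows>= 2.2789659195879297
d cm [-32.88 -26.66   5.67] rows>= 10.24151907997195
```

Emit:
servo_tool(increments="0 0 -0.05 -3 -2.5 0 8.5; 0 0 -0.1 -6.5 -5.3 1 8.5; 0 0 -0.15 -10 -8 1.5 8.5; 0 0 -0.2 -13.5 -11 2 8.5; 0 0 -0.25 -17 -14 2.5 8.5; 0 0 -0.285 -20.5 -16.7 3 8; 0 0 -0.285 -24 -19.5 3.5 7.5; 0 0 -0.285 -27.5 -22.3 4 7; 0 0 -0.285 -31 -25 5 6.5; 0 0 -0.285 -32.9 -26.7 5.7 6")

```text
time: 0.98
eef_pos: [0.4236, 0.3091, 0.1538]
tcp_rot: [-0.0, 1.0, 0.0, 0.001]
contact_force: [-0.6, -0.1, -0.0]
opening: 0.703
```

```bash
cat > snap.py <<'E'
import sys
from plant import ctrl
import numpy as np,cv2
for n in sys.argv[2].split(','):
    i=ctrl.camera_info(n);p,d=ctrl.read_camera(n)
    cv2.imwrite(f"pics/{n}{sys.argv[1]}.png",p[:,:,::-1])
    np.savez(f"pics/{n}{sys.argv[1]}.npz",p=p,d=d,K=i["camera_matrix"],T=i["world_to_cam"])
E
python3 snap.py 1 wrist; python3 go.py .43 .299 .03 90
```

```text
t 1.03 pos [0.4262 0.3033 0.1514] jaw 89.75 tilt 0.3 open mm 60.0 F [ 2.9 -3.  -0.9] q6 -1.14
rv [-0.005  0.    -0.004] rows>= 0.0550606412798643
d cm [-0.37 -0.37 12.14] rows>= 2.9145292228489863
```

View pics/wrist1.png

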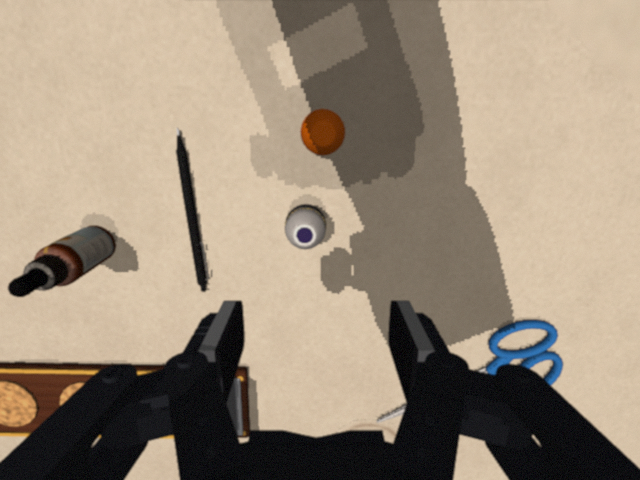

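The wrist view shows the objective at (305,227) with its lens at (305,235). The orange decoy is at (322,132) and the pen is at (190,210), all clear of the jaws. I'll let the arm settle and measure again.

Emit:
servo_tool(increments="0 0 0 0 0 0 6;0 0 0 0 0 0 6")

```text
time: 1.2
eef_pos: [0.4226, 0.3101, 0.1532]
tcp_rot: [0.001, 1.0, 0.0, -0.001]
contact_force: [-1.0, -0.4, 0.8]
opening: 0.702
```

```bash
python3 snap.py 2 wrist
python3 - <<'E'
from h import *
p,d,K,T=load("wrist2");W=cloud(d,K,T)
m=(W[...,2]>0.006)&(abs(W[...,0]-.43)<.03)&(abs(W[...,1]-.30)<.03)
w=W[m];print(w.min(0),w.max(0),len(w))
for lo,hi in[(.012,.02),(.02,.03),(.03,.04),(.04,.05)]:
    q=w[(w[:,2]>lo)&(w[:,2]<hi)];print(lo,q.min(0).round(4),q.max(0).round(4))
m=(W[...,2]>0.03)&(abs(W[...,0]-.45)<.05)&(abs(W[...,1]-.113)<.05);w=W[m];print("bottle",w.min(0),w.max(0))
E
python3 go.py .43 .3 .03 90
```

```text
[0.40168819 0.27000584 0.00916252] [0.44357531 0.3299976  0.27044461] 19864
0.012 [0.4119 0.2867 0.0127] [0.4304 0.318  0.0199]
0.02 [0.4117 0.2841 0.0201] [0.4325 0.317  0.03  ]
0.03 [0.413  0.2848 0.03  ] [0.4436 0.3169 0.04  ]
0.04 [0.4169 0.2887 0.04  ] [0.4412 0.3135 0.047 ]
bottle [0.43308459 0.1009624  0.03001649] [0.46677783 0.13225586 0.1012793 ]
t 1.25 pos [0.4223 0.311  0.1536] jaw 89.99 tilt 0.03 open mm 60.0 F [ 1.2 -0.2 -0.4] q6 -1.13
rv [ 0. -0. -0.] rows>= 0.003936908839694396
d cm [-0.77 -1.11 12.36] rows>= 2.981462066569068
```

Emit:
servo_tool(increments="0 0 0 -0.65 -1 0 6; 0 0 0 -0.65 -1.05 2.5 6; 0 0 0 -0.65 -1.05 5 6; 0 0 0 -0.65 -1.05 7.5 6; 0 0 0 -0.65 -1.05 10 6; 0 0 0 -0.65 -1.05 12 6; 0 0 0 -0.65 -1.05 13 6; 0 0 0 -0.65 -1.05 13.1 6")

```text
time: 1.92
eef_pos: [0.427, 0.3001, 0.0204]
tcp_rot: [-0.001, 1.0, -0.001, -0.002]
contact_force: [-0.5, -0.8, -0.1]
opening: 0.701
```

```bash
python3 go.py .429 .3008 .022 90
```

```text
t 1.92 pos [0.427  0.3001 0.0204] jaw 90.12 tilt 0.27 open mm 59.8 F [-0.5 -0.8 -0.1] q6 -1.15
rv [-0.002 -0.004  0.002] rows>= 0.04066739009106693
d cm [-0.2   0.07 -0.16] rows>= 0.06384582997298797
```

Emit:
servo_tool(increments="0 0 0 -0.1 0 -0.1 4; 0 0 0 -0.1 0 -0.1 3; 0 0 0 -0.1 0 -0.1 2.5; 0 0 0 -0.1 0 -0.1 2.5; 0 0 0 -0.1 0 -0.1 2.5; 0 0 0 -0.1 0 -0.1 2.5;0 0 0 -0.1 0 -0.1 2.5", grip_force=40)

```text
time: 2.5
eef_pos: [0.4302, 0.3003, 0.024]
tcp_rot: [-0.0, 1.0, 0.0, 0.0]
contact_force: [-1.2, 0.8, 0.4]
opening: 0.293
```

```bash
python3 go.py .429 .3008 .13; python3 go.py .6186 .0777 .13 0
```

```text
t 2.5 pos [0.4302 0.3003 0.024 ] jaw 90.01 tilt 0.04 open mm 25.0 F [-1.2  0.8  0.4] q6 -1.16
d cm [  0.12   0.05 -10.6 ] rows>= 2.542969111201026
t 2.5 pos [0.4302 0.3003 0.024 ] jaw 90.01 tilt 0.04 open mm 25.0 F [-1.2  0.8  0.4] q6 -1.16
rv [1.000e-03 0.000e+00 1.571e+00] rows>= 12.57105421075805
d cm [-18.84 -22.26 -10.6 ] rows>= 7.440662724230669
```

```bash
python3 snap.py 3 wrist,scene; python3 -c "
import cv2,numpy as np
a=cv2.imread('pics/wrist3.png')[200:480,100:540];b=cv2.imread('pics/scene3.png')[320:440,220:400]
cv2.imwrite('pics/c3.png',np.hstack([cv2.resize(a,(440,280)),cv2.resize(b,(360,280))]))"
```

```text
(no output)
```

View pics/c3.png

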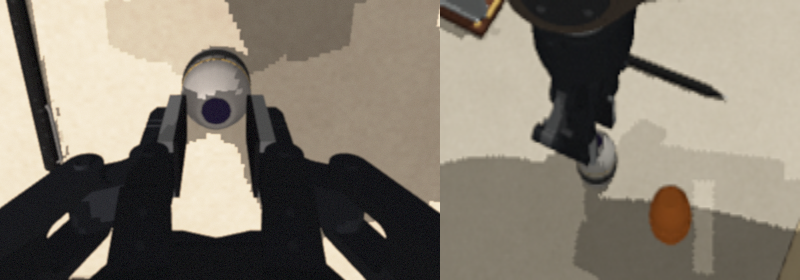

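The objective sits ahead of the pads, on the −x side, and the jaws have closed on its edge. I'll open, back off and measure again.

Run:
```python
from h import *
for n in["wrist3","scene3"]:
    p,d,K,T=load(n);W=cloud(d,K,T)
    hsv=cv2.cvtColor(p,cv2.COLOR_RGB2HSV)
    w=W[(W[...,2]>0.012)&(W[...,2]<.052)&(abs(W[...,0]-.42)<.035)&(abs(W[...,1]-.30)<.02)]
    for lo,hi in[(.012,.02),(.02,.03),(.03,.04),(.04,.05)]:
        q=w[(w[:,2]>lo)&(w[:,2]<hi)];print(n,lo,len(q),q.min(0).round(4),q.max(0).round(4))
    # fingertips: dark points
    if n=="wrist3":
        for (u,v) in[(270,300),(360,300),(275,320),(355,320),(315,310),(315,260),(316,247),(283,395),(345,395)]: print(u,v,W[v,u].round(4),p[v,u])
```

```text
wrist3 0.012 295 [0.4119 0.2836 0.0128] [0.4268 0.3174 0.02  ]
wrist3 0.02 614 [0.4112 0.2838 0.02  ] [0.4295 0.3172 0.03  ]
wrist3 0.03 1367 [0.4126 0.2846 0.03  ] [0.4425 0.3168 0.04  ]
wrist3 0.04 2177 [0.4162 0.2881 0.04  ] [0.4399 0.3133 0.05  ]
270 300 [0.419  0.2823 0.056 ] [93 93 93]
360 300 [0.419  0.3178 0.056 ] [77 77 74]
275 320 [0.4189 0.2859 0.0715] [93 93 92]
355 320 [0.4186 0.3142 0.0721] [38 37 37]
315 310 [0.4293 0.3    0.0452] [28 22 44]
315 260 [0.4131 0.3    0.0277] [122 112  97]
316 247 [0.4128 0.3005 0.0104] [123 113 101]
283 395 [ 0.5135  0.2801 -0.0013] [242 229 205]
345 395 [ 0.5133  0.3184 -0.001 ] [242 230 205]
scene3 0.012 37 [0.414  0.2965 0.0124] [0.4441 0.3172 0.0196]
scene3 0.02 77 [0.4135 0.2886 0.0202] [0.4426 0.3183 0.0299]
scene3 0.03 81 [0.4142 0.2874 0.03  ] [0.4397 0.3169 0.0397]
scene3 0.04 68 [0.4178 0.2862 0.0402] [0.4356 0.3182 0.0498]
```

Emit:
servo_tool(increments="0 0 0 0 0 0 2; 0 0 0 0 0 0 1.5; 0 0 0 0 0 0 1; 0 0 0 0 0 0 1", grip_force=40)

```text
time: 2.93
eef_pos: [0.43, 0.3002, 0.0235]
tcp_rot: [-0.0, 1.0, -0.0, -0.0]
contact_force: [-0.2, -0.1, -0.5]
opening: 0.115
```

```bash
python3 go.py .429 .3008 .13
```

```text
t 2.93 pos [0.43   0.3002 0.0235] jaw 90.01 tilt 0.01 open mm 9.8 F [-0.2 -0.1 -0.5] q6 -1.16
d cm [  0.1    0.06 -10.65] rows>= 2.553473876780307
```

```bash
python3 snap.py 4 wrist,side,scene; python3 -c "
import cv2,numpy as np
a=cv2.imread('pics/wrist4.png')[200:480,100:540];b=cv2.imread('pics/side4.png')[120:220,180:308];c=cv2.imread('pics/scene4.png')[320:440,220:400]
cv2.imwrite('pics/c4.png',np.vstack([np.hstack([cv2.resize(a,(440,280)),cv2.resize(b,(358,280))]),np.hstack([cv2.resize(c,(420,280)),np.zeros((280,378,3),np.uint8)])]))"
```

```text
(no output)
```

View pics/c4.png

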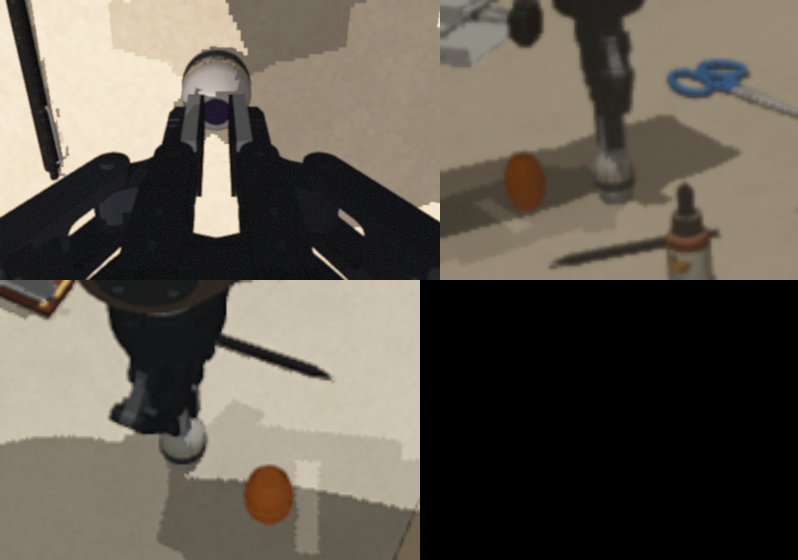

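Run:
```python
from h import *
from plant import ctrl
from scipy.spatial.transform import Rotation as Ro
s=ctrl.get_state();M=Ro.from_quat(s["tcp_rot"]).as_matrix()
for n,pos,q in[("wrist0",[0.1893,0.6472,0.2061],[1.41912113e-01,9.89878560e-01,-1.12579374e-03,-3.47652118e-04]),("wrist4",s["eef_pos"],s["tcp_rot"])]:
    p,d,K,T=load(n);C=-T[:3,:3].T@T[:3,3];M=Ro.from_quat(q).as_matrix()
    print(n,C.round(4),"cam in tool",(M.T@(C-np.array(pos))).round(4),"axis",(M.T@T[:3,:3].T[:,2]).round(3))
p,d,K,T=load("wrist4");W=cloud(d,K,T)
for n in["wrist4","scene4","side4"]:
    p,d,K,T=load(n);W=cloud(d,K,T)
    g=(p.max(-1)<110)&(W[...,2]>.005)&(abs(W[...,0]-.43)<.013)&(abs(W[...,1]-.30)<.06)
    w=W[g]; 
    for lo in np.arange(.02,.12,.01):
        q=w[(w[:,2]>lo)&(w[:,2]<=lo+.01)]
        if len(q)>3: print(n,lo.round(3),len(q),q[:,:2].min(0).round(4),q[:,:2].max(0).round(4))
```

```text
wrist0 [0.1129 0.67   0.3719] cam in tool [ 0.0797  0.     -0.1658] axis [-0.31   0.001  0.951]
wrist4 [0.3503 0.3003 0.1893] cam in tool [ 7.980e-02  1.000e-04 -1.657e-01] axis [-0.31   0.001  0.951]
wrist4 0.02 120 [0.417  0.2848] [0.4265 0.3171]
wrist4 0.03 263 [0.4172 0.2858] [0.432  0.3162]
wrist4 0.04 723 [0.419  0.2917] [0.4392 0.3109]
wrist4 0.05 690 [0.418  0.2824] [0.4393 0.3189]
wrist4 0.06 1026 [0.4178 0.2821] [0.4368 0.319 ]
wrist4 0.07 1110 [0.4179 0.2821] [0.4389 0.319 ]
wrist4 0.08 1513 [0.417  0.2746] [0.4411 0.3271]
wrist4 0.09 4096 [0.417  0.2603] [0.4417 0.3404]
wrist4 0.1 10316 [0.417  0.2538] [0.4426 0.3471]
wrist4 0.11 7684 [0.417  0.2473] [0.4428 0.3537]
scene4 0.02 51 [0.4172 0.3082] [0.443  0.3175]
scene4 0.03 60 [0.4196 0.288 ] [0.443  0.3171]
scene4 0.04 25 [0.4221 0.2908] [0.4358 0.3145]
scene4 0.05 32 [0.4197 0.2902] [0.4306 0.3187]
scene4 0.06 42 [0.4196 0.2916] [0.4288 0.3188]
scene4 0.07 37 [0.4195 0.2902] [0.4262 0.3193]
scene4 0.08 27 [0.4187 0.2853] [0.4247 0.3189]
scene4 0.09 95 [0.4174 0.2611] [0.4416 0.3378]
scene4 0.1 92 [0.4175 0.2618] [0.4408 0.3451]
scene4 0.11 53 [0.417  0.2901] [0.4305 0.3509]
side4 0.02 44 [0.4171 0.2805] [0.4429 0.2951]
side4 0.03 27 [0.4262 0.2839] [0.4415 0.2963]
side4 0.04 27 [0.4187 0.286 ] [0.4395 0.3088]
side4 0.05 37 [0.4174 0.2795] [0.4403 0.3083]
side4 0.06 41 [0.4182 0.2788] [0.4404 0.3136]
side4 0.07 40 [0.4181 0.2756] [0.4388 0.3067]
side4 0.08 16 [0.4172 0.2795] [0.4381 0.3126]
side4 0.09 44 [0.4172 0.2604] [0.4422 0.3301]
side4 0.1 37 [0.4171 0.2541] [0.4415 0.289 ]
side4 0.11 46 [0.4171 0.2447] [0.4408 0.3079]
```

Run:
```python
from h import *
for n in["wrist4","scene4","side4"]:
    p,d,K,T=load(n);W=cloud(d,K,T)
    r=np.hypot(W[...,0]-.428,W[...,1]-.3005)
    for nm,g in [("outer",(W[...,2]>.036)&(W[...,2]<.09)&(abs(W[...,0]-.43)<.014)&(abs(W[...,1]-.30)<.022)&(abs(W[...,1]-.30)>.0145))]:
        z=np.sort(W[g][:,2]);print(n,nm,len(z),z[:12].round(4),np.percentile(z,[2,5,10]).round(4))
```

```text
wrist4 outer 953 [0.0362 0.0362 0.0362 0.0362 0.0366 0.0366 0.0369 0.0372 0.0527 0.0528
 0.0529 0.0529] [0.0534 0.055  0.0572]
scene4 outer 28 [0.0545 0.0572 0.0597 0.0605 0.0606 0.0606 0.0607 0.0613 0.0622 0.063
 0.0631 0.0647] [0.056  0.0581 0.0603]
side4 outer 67 [0.037  0.0373 0.0382 0.0528 0.0536 0.0538 0.054  0.0544 0.055  0.0554
 0.0555 0.0559] [0.0376 0.053  0.0542]
```

All three cameras put the fingertips at about z = 0.0525 while the reported TCP is at 0.0235. The tips are therefore about 29 mm above the reported TCP, not 14 mm ahead of it. In x and y the reading agrees with the cameras. I'll use the measured offset: open, go down in steps, and check against the cameras.

Emit:
servo_tool(increments="0 0 0 0 0 0 3; 0 0 0 0.1 0 0 5; 0 0 0 0.2 0 0 6; 0 0 0 0.2 0 0 6; 0 0 0 0.2 0 0 6; 0 0 0 0.2 0 0.5 6;0 0 0 0.2 0 1.2 6;0 0 0 0.2 0 2 6;0 0 0 0.2 0 2 6")

```text
time: 3.83
eef_pos: [0.4264, 0.2994, 0.0013]
tcp_rot: [-0.0, 1.0, -0.001, -0.002]
contact_force: [0.3, 0.3, -0.6]
opening: 0.704
```

```bash
python3 snap.py 5 wrist,side;python3 go.py .428 .3005 -.02
python3 - <<'E'
from h import *
for n in["wrist5","side5"]:
    p,d,K,T=load(n);W=cloud(d,K,T)
    g=(W[...,2]>.008)&(W[...,2]<.09)&(abs(W[...,0]-.43)<.014)&(abs(W[...,1]-.30)<.06)&(abs(W[...,1]-.30)>.02)
    w=W[g];w=w[np.argsort(w[:,2])];print(n,len(w),w[:15:3].round(4))
E
```

```text
t 3.93 pos [0.4273 0.2999 0.0026] jaw 90.01 tilt 0.12 open mm 60.0 F [ 0.1  0.4 -1. ] q6 -1.15
d cm [-0.07  0.06  2.26] rows>= 0.5414595302798426
wrist5 13263 [[0.4303 0.3302 0.0285]
 [0.4275 0.2698 0.0292]
 [0.4214 0.2698 0.0294]
 [0.4301 0.2697 0.0295]
 [0.4175 0.3301 0.0298]]
side5 195 [[0.4302 0.2665 0.0283]
 [0.425  0.2634 0.0308]
 [0.4181 0.2644 0.0314]
 [0.4212 0.3288 0.0322]
 [0.4275 0.2634 0.0329]]
```

Emit:
servo_tool(increments="0 0 0 -0.05 0.05 0.7 6; 0 0 0 -0.05 0.05 1.4 6; 0 0 0 -0.05 0.05 1.9 6; 0 0 0 -0.05 0.05 1.9 5; 0 0 0 -0.05 0.05 1.9 4; 0 0 0 -0.05 0.05 1.9 3; 0 0 0 -0.05 0.05 1.9 2.5; 0 0 0 -0.05 0.05 1.9 2.5; 0 0 0 -0.05 0.05 1.9 2.5; 0 0 0 -0.05 0.05 1.9 2.5", grip_force=40)

```text
time: 4.77
eef_pos: [0.4285, 0.3007, -0.0154]
tcp_rot: [-0.0, 1.0, 0.0, 0.0]
contact_force: [1.5, 0.5, -1.9]
opening: 0.376
```

```bash
python3 go.py .6186 .0777 .09 0
```

```text
t 4.77 pos [ 0.4285  0.3007 -0.0154] jaw 90.01 tilt 0.0 open mm 32.1 F [ 1.5  0.5 -1.9] q6 -1.15
rv [0.    0.    1.571] rows>= 12.571210731510215
d cm [-19.01 -22.31 -10.54] rows>= 7.468980088942945
```

Emit:
servo_tool(increments="0 0 0 0 0 -1.5 2.5; 0 0 0 0 0 -3.5 2.5; 0 0 0 0 0 -6 2.5; 0 0 0 0 0 -8.5 2.5; 0 0 0 0 0 -10.5 2.5; 0 0 0.1 -1.5 -1.8 -10.5 2.5; 0 0 0.2 -3.5 -4 -10.5 2.5;0 0 0.3 -6 -7 -10.5 2.5;0 0 0.4 -8.5 -10 -10.5 2.5;0 0 0.5 -11 -13 -10.5 2.5")

```text
time: 5.6
eef_pos: [0.539, 0.1696, 0.0895]
tcp_rot: [0.249, 0.968, -0.0, -0.0]
contact_force: [0.1, 0.7, -2.6]
opening: 0.376
```

```bash
python3 go.py .6186 .0777 .09 0
```

```text
t 5.6 pos [0.539  0.1696 0.0895] jaw 61.13 tilt 0.02 open mm 32.1 F [ 0.1  0.7 -2.6] q6 -0.94
rv [-0.    -0.     1.067] rows>= 8.537064239057734
d cm [-11.41  -4.2   -0.06] rows>= 2.915675343008701
```

Emit:
servo_tool(increments="0 0 0.12 -2.5 -0.9 0 2.5; 0 0 0.24 -5 -1.8 0 2.5; 0 0 0.36 -7.5 -2.7 0 2.5; 0 0 0.48 -9.5 -3.5 0 2.5; 0 0 0.6 -11 -4 0 2.5; 0 0 0.72 -11.4 -4.2 0 2.5; 0 0 0.84 -11.4 -4.2 0 2.5; 0 0 0.96 -11.4 -4.2 0 2.5;0 0 1.067 -11.4 -4.2 0 2.5;0 0 1.067 -11.4 -4.2 0 2.5")

```text
time: 6.43
eef_pos: [0.618, 0.0792, 0.089]
tcp_rot: [0.706, 0.708, -0.0, -0.0]
contact_force: [-0.1, 0.3, -3.2]
opening: 0.375
```

```bash
python3 snap.py 6 wrist,scene,side; python3 go.py .6186 .0777 -.0015 0
```

```text
t 6.58 pos [0.6182 0.0793 0.0893] jaw 0.38 tilt 0.03 open mm 32.0 F [-0.6  0.7 -2.6] q6 -0.04
rv [-0.001 -0.     0.007] rows>= 0.05261518821704287
d cm [-0.16  0.04  9.08] rows>= 2.1778437814300577
```

View pics/wrist6.png

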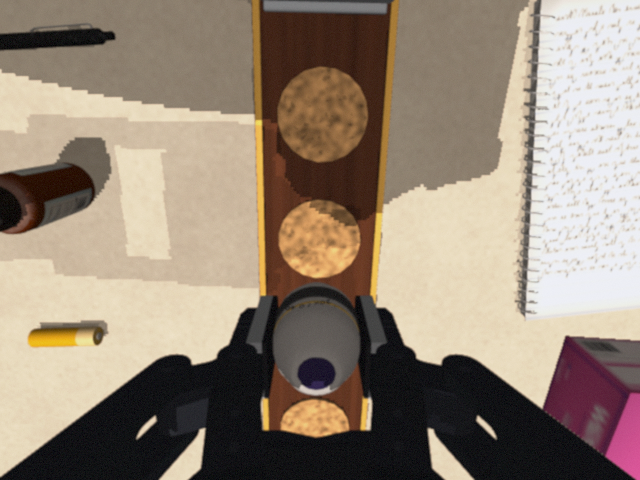

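View pics/scene6.png

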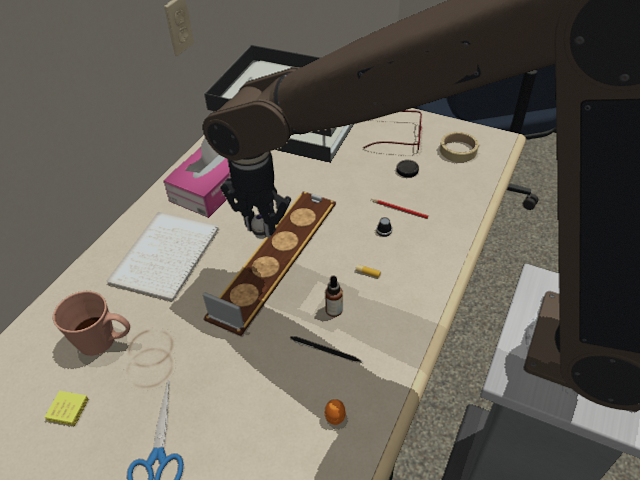

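Run:
```python
from h import *
p,d,K,T=load("wrist6")
for u,v in[(323,115),(319,239)]: print(ray(u,v,K,T,.013).round(4))
W=cloud(d,K,T)
for u,v in[(323,115),(319,239),(450,250)]: print(W[v,u].round(4))
w=W[(abs(W[...,1]-.08)<.025)&(abs(W[...,0]-.6186)<.0165)&(W[...,2]>.09)&(W[...,2]<.16)]
w=w[np.argsort(w[:,2])];print(w[:30:6].round(4),w[:,2].max())
```

```text
[0.6218 0.1603 0.013 ]
[0.6197 0.0808 0.013 ]
[0.6218 0.1603 0.0124]
[0.6197 0.0808 0.0128]
[ 0.7148  0.0676 -0.0026]
[[0.616  0.0901 0.1032]
 [0.6165 0.0903 0.1036]
 [0.6182 0.0906 0.1042]
 [0.6187 0.0909 0.105 ]
 [0.6087 0.0912 0.1128]] 0.15225795928512648
```

Emit:
servo_tool(increments="0 0 0 0 0.05 1.5 2.5; 0 0 0 0 0.05 3.5 2.5; 0 0 0 0 0.05 5.5 2.5; 0 0 0 0 0.05 7 2.5; 0 0 0 0 0.05 8.2 2.5; 0 0 0 0 0.05 8.7 2.5; 0 0 0 0 0.05 9 2.5; 0 0 0 0 0.05 9.1 2.5; 0 0 0 0 0.05 9.1 2.5")

```text
time: 7.33
eef_pos: [0.6197, 0.0793, -0.0007]
tcp_rot: [0.706, 0.709, 0.0, 0.0]
contact_force: [0.0, -0.1, -2.4]
opening: 0.376
```

```bash
python3 go.py .6187 .079 -.002
```

```text
t 7.33 pos [ 0.6197  0.0793 -0.0007] jaw 0.25 tilt 0.08 open mm 32.1 F [ 0.  -0.1 -2.4] q6 -0.04
d cm [-0.03 -0.1   0.13] rows>= 0.040385128904265474
```

Emit:
servo_tool(increments="0 0 0 0 0 0.07 2.5; 0 0 0 0 0 0.14 2.5; 0 0 0 0 0 0.14 2.5; 0 0 0 0 0 0.14 2.5")

```text
time: 7.67
eef_pos: [0.6192, 0.0793, -0.0024]
tcp_rot: [0.706, 0.709, 0.0, 0.0]
contact_force: [-0.1, -0.3, -2.5]
opening: 0.373
```

Emit:
servo_tool(increments="0 0 0 0 0 0.08 2.5; 0 0 0 0 0 0.15 2.5; 0 0 0 0 0 0.15 2.5")

```text
time: 7.92
eef_pos: [0.6193, 0.0793, -0.0024]
tcp_rot: [0.706, 0.709, -0.0, -0.0]
contact_force: [-4.0, -0.7, 6.8]
opening: 0.373
```

Contact is confirmed: Fz went from −2.5 to +6.8 N. Now I'll open slowly and lift straight up.

Emit:
servo_tool(increments="0 0 0 0 0 -0.1 3.6; 0 0 0 0 0 -0.1 4.4; 0 0 0 0 0 -0.1 5.2; 0 0 0 0 0 -0.1 6; 0 0 0 0 0 -0.1 6; 0 0 0 0 0 -2 6; 0 0 0 0 0 -5 6; 0 0 0 0 0 -8 6; 0 0 0 0 0 -11 6; 0 0 0 0 0 -14 6")

```text
time: 8.75
eef_pos: [0.6187, 0.0793, 0.1368]
tcp_rot: [0.706, 0.709, -0.0, -0.0]
contact_force: [-0.2, -0.1, 0.3]
opening: 0.701
```

```bash
python3 snap.py 7 wrist;python3 go.py .450 .1135 .14 0
python3 - <<'E'
from h import *
p,d,K,T=load("wrist7");W=cloud(d,K,T)
w=W[(abs(W[...,1]-.08)<.025)&(abs(W[...,0]-.6186)<.025)&(W[...,2]>.025)&(W[...,2]<.065)]
print(w.min(0).round(4),w.max(0).round(4))
E
```

```text
t 8.8 pos [0.6231 0.0793 0.1448] jaw 0.24 tilt 0.68 open mm 59.8 F [2.1 0.5 4. ] q6 -0.04
rv [0.012 0.    0.004] rows>= 0.10068929797486949
d cm [  3.49 -17.3    0.27] rows>= 4.231766922737403
[0.6026 0.0641 0.0257] [0.6364 0.0957 0.0604]
```

View pics/wrist7.png

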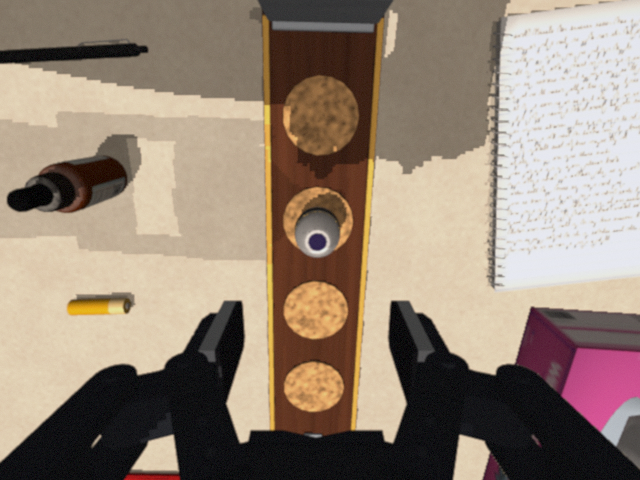

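The objective stands centred on the second pad, at (318,235) in the wrist view. The measured centre is about (0.6195, 0.080). The bottle is next.

Run:
```python
from h import *
p,d,K,T=load("wrist7");W=cloud(d,K,T)
w=W[(abs(W[...,1]-.113)<.04)&(abs(W[...,0]-.45)<.04)&(W[...,2]>.01)&(W[...,2]<.11)]
for lo in np.arange(.01,.105,.01):
    q=w[(w[:,2]>lo)&(w[:,2]<=lo+.01)]
    if len(q): print(lo.round(2),len(q),q.min(0).round(4),q.max(0).round(4))
```

```text
0.01 299 [0.45   0.0992 0.01  ] [0.4686 0.1311 0.02  ]
0.02 331 [0.4492 0.099  0.02  ] [0.4685 0.131  0.03  ]
0.03 369 [0.4486 0.0992 0.03  ] [0.4685 0.1311 0.04  ]
0.04 427 [0.4462 0.098  0.04  ] [0.4687 0.131  0.0499]
0.05 910 [0.4393 0.0976 0.05  ] [0.4682 0.1311 0.06  ]
0.06 552 [0.4455 0.1002 0.06  ] [0.466  0.1289 0.07  ]
0.07 868 [0.4422 0.1025 0.07  ] [0.4632 0.1256 0.08  ]
0.08 257 [0.449  0.1077 0.0801] [0.4583 0.1205 0.09  ]
0.09 520 [0.4458 0.1074 0.0901] [0.459  0.1207 0.1   ]
0.1 36 [0.4498 0.1126 0.1   ] [0.4556 0.1171 0.102 ]
```

Emit:
servo_tool(increments="0 0 0 0.2 -1.5 0 6; 0 0 0 0.7 -4 0 6; 0 0 0 1.3 -7 0 6; 0 0 0 2 -10 0 6; 0 0 0 2.7 -13 0 6; 0 0 0 3.2 -15.5 0 6; 0 0 0 3.4 -16.7 0 6; 0 0 0 3.4 -17 0 6; 0 0 0 3.4 -17 0 6")

```text
time: 9.55
eef_pos: [0.4485, 0.1127, 0.1357]
tcp_rot: [0.706, 0.709, 0.0, 0.0]
contact_force: [-0.4, -0.4, 0.6]
opening: 0.702
```

```bash
python3 snap.py 8 wrist,scene;python3 go.py .450 .1135 .01 0
python3 - <<'E'
from h import *
for n in ["wrist8","scene8"]:
  p,d,K,T=load(n);W=cloud(d,K,T)
  w=W[(abs(W[...,1]-.113)<.03)&(abs(W[...,0]-.45)<.022)&(W[...,2]>.01)&(W[...,2]<.11)]
  for lo in np.arange(.01,.105,.015):
    q=w[(w[:,2]>lo)&(w[:,2]<=lo+.015)]
    if len(q): print(n,lo.round(3),len(q),q.min(0).round(4),q.max(0).round(4))
E
```

```text
t 9.65 pos [0.4499 0.1124 0.1361] jaw 0.21 tilt 0.08 open mm 59.9 F [ 0.6 -1.   0.3] q6 0.02
rv [0.001 0.    0.004] rows>= 0.031974905112088045
d cm [ 1.100e-01 -1.000e-02  1.261e+01] rows>= 3.023813357673825
wrist8 0.01 156 [0.4346 0.1181 0.0103] [0.4667 0.1312 0.0249]
wrist8 0.025 181 [0.4349 0.1192 0.0251] [0.4662 0.1313 0.0398]
wrist8 0.04 250 [0.4344 0.1116 0.0401] [0.4664 0.1312 0.055 ]
wrist8 0.055 786 [0.4346 0.102  0.055 ] [0.4669 0.1305 0.0699]
wrist8 0.07 627 [0.4399 0.1061 0.07  ] [0.4625 0.126  0.0848]
wrist8 0.085 434 [0.4446 0.1085 0.085 ] [0.4573 0.1208 0.1   ]
wrist8 0.1 18 [0.4489 0.1129 0.1   ] [0.4529 0.1166 0.1016]
scene8 0.01 84 [0.4352 0.1079 0.0102] [0.4653 0.1315 0.0248]
scene8 0.025 90 [0.4352 0.1084 0.0251] [0.4643 0.1328 0.0399]
scene8 0.04 96 [0.4348 0.1057 0.0404] [0.4634 0.1317 0.0548]
scene8 0.055 128 [0.4354 0.101  0.0551] [0.4683 0.1304 0.0699]
scene8 0.07 98 [0.4402 0.1037 0.0701] [0.4633 0.1262 0.0847]
scene8 0.085 53 [0.4452 0.1075 0.0856] [0.4581 0.1208 0.0999]
scene8 0.1 6 [0.4488 0.1113 0.1001] [0.4545 0.1178 0.1022]
```

View pics/wrist8.png

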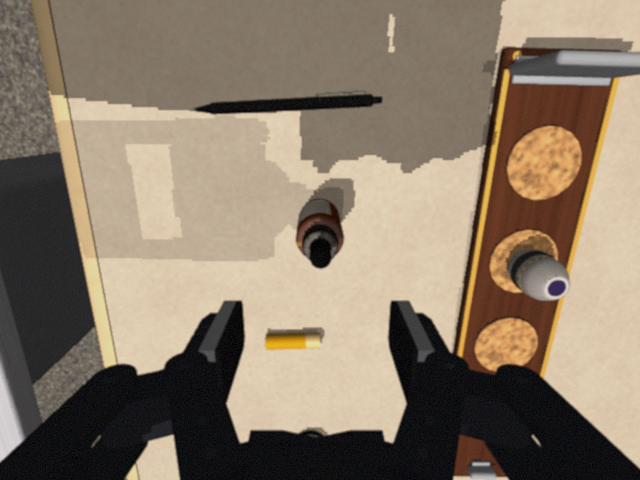

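Emit:
servo_tool(increments="0 0 0 0.25 0.1 0 6; 0 0 0 0.25 0.1 2 6; 0 0 0 0.25 0.1 4.5 6; 0 0 0 0.25 0.1 7 6; 0 0 0 0.25 0.1 9.5 6; 0 0 0 0.25 0.1 11.5 6; 0 0 0 0.25 0.1 12.4 6; 0 0 0 0.25 0.1 12.4 6; 0 0 0 0.25 0.1 12.4 6")

```text
time: 10.4
eef_pos: [0.4505, 0.1151, 0.0118]
tcp_rot: [0.706, 0.708, -0.0, -0.0]
contact_force: [0.1, 0.1, 0.3]
opening: 0.706
```

```bash
python3 snap.py 9 wrist,side;python3 go.py .4506 .115 .01 0;  python3 - <<'E'
from h import *
for n in ["wrist9","side9"]:
  p,d,K,T=load(n);W=cloud(d,K,T)
  g=(W[...,2]>.02)&(W[...,2]<.09)&(abs(W[...,1]-.115)<.014)&(abs(W[...,0]-.4506)<.06)&(abs(W[...,0]-.4506)>.022)
  w=W[g];w=w[np.argsort(w[:,2])];print(n,len(w),w[:30:4].round(4))
E
```

```text
t 10.5 pos [0.4515 0.1151 0.0131] jaw 0.22 tilt 0.16 open mm 59.9 F [ 0.1  0.8 -0.2] q6 0.03
rv [ 0.003 -0.     0.004] rows>= 0.03863592838178307
d cm [-0.01 -0.09  0.31] rows>= 0.07802732942928
wrist9 9593 [[0.4202 0.1187 0.0391]
 [0.4202 0.1114 0.0394]
 [0.4205 0.1214 0.0398]
 [0.4205 0.1211 0.0402]
 [0.4805 0.1211 0.0404]
 [0.4804 0.1147 0.0405]
 [0.4203 0.1232 0.0407]
 [0.4806 0.1167 0.0409]]
side9 322 [[0.4808 0.1185 0.0394]
 [0.4864 0.106  0.0426]
 [0.4139 0.111  0.0436]
 [0.4147 0.1047 0.0445]
 [0.4804 0.1158 0.0458]
 [0.4819 0.1051 0.0464]
 [0.4848 0.1077 0.0469]
 [0.4864 0.1055 0.0478]]
```

View pics/wrist9.png

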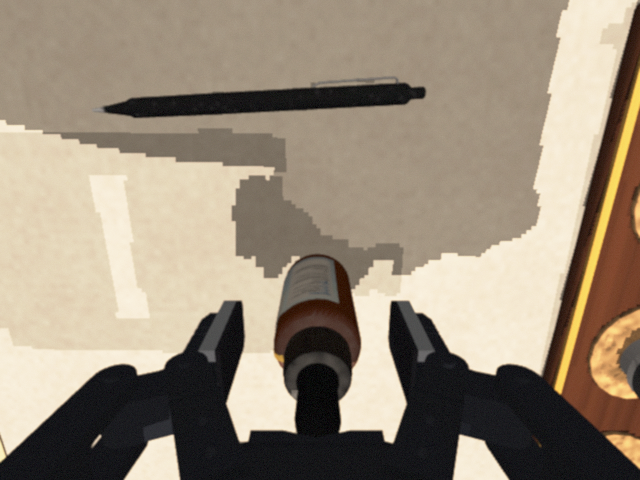

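The jaws straddle the bottle (body at (317,300)) with equal gaps, and the tips are at z ≈ 0.039. I'll go down 3 mm and grip.

Emit:
servo_tool(increments="0 0 0 0 0 0.3 6; 0 0 0 0 0 0.3 5; 0 0 0 0 0 0.3 4; 0 0 0 0 0 0.3 3; 0 0 0 0 0 0.3 2.5; 0 0 0 0 0 0.3 2.5; 0 0 0 0 0 0.3 2.5; 0 0 0 0 0 0.3 2.5", grip_force=45)

```text
time: 11.17
eef_pos: [0.4504, 0.1151, 0.0094]
tcp_rot: [0.706, 0.708, 0.0, 0.0]
contact_force: [-1.7, -0.1, 5.7]
opening: 0.362
```

```bash
python3 go.py .621 .159 .11 0
```

```text
t 11.17 pos [0.4504 0.1151 0.0094] jaw 0.23 tilt 0.05 open mm 31.0 F [-1.7 -0.1  5.7] q6 0.03
rv [ 0.001 -0.     0.004] rows>= 0.032160167512984374
d cm [  4.32  17.09 -10.05] rows>= 4.865092901638484
```

Emit:
servo_tool(increments="0 0 0 0 0 -1 2.5; 0 0 0 0 0 -2.5 2.5; 0 0 0 0 0 -4.5 2.5; 0 0 0 0 0 -6.5 2.5; 0 0 0 0 0 -8.5 2.5; 0 0 0 0.3 0.8 -9.7 2.5; 0 0 0 0.8 2.5 -10 2.5; 0 0 0 1.3 4.8 -10 2.5; 0 0 0 1.9 7.2 -10 2.5; 0 0 0 2.5 9.6 -10 2.5")

```text
time: 12.0
eef_pos: [0.5463, 0.1407, 0.1087]
tcp_rot: [0.706, 0.709, -0.0, -0.0]
contact_force: [0.5, 0.0, -0.1]
opening: 0.362
```

Emit:
servo_tool(increments="0 0 0 0.6 2.4 0 2.5; 0 0 0 1.1 4.5 0 2.5; 0 0 0 1.5 6.2 0 2.5; 0 0 0 1.75 7.2 0 2.5; 0 0 0 1.8 7.5 0 2.5; 0 0 0 1.8 7.5 0 2.5; 0 0 0 1.8 7.5 0 2.5")

```text
time: 12.58
eef_pos: [0.6198, 0.1587, 0.1082]
tcp_rot: [0.706, 0.709, -0.001, -0.0]
contact_force: [-0.4, 0.4, -0.9]
opening: 0.361
```

```bash
python3 snap.py 10 wrist,side;python3 go.py .621 .159 .0225 0
```

```text
t 12.68 pos [0.6197 0.1587 0.1084] jaw 0.23 tilt 0.06 open mm 31.6 F [ 0.4 -0.2 -0.9] q6 0.09
rv [-0.001  0.     0.004] rows>= 0.033156973122813356
d cm [0.03 0.14 8.59] rows>= 2.0612768460087425
```

View pics/side10.png

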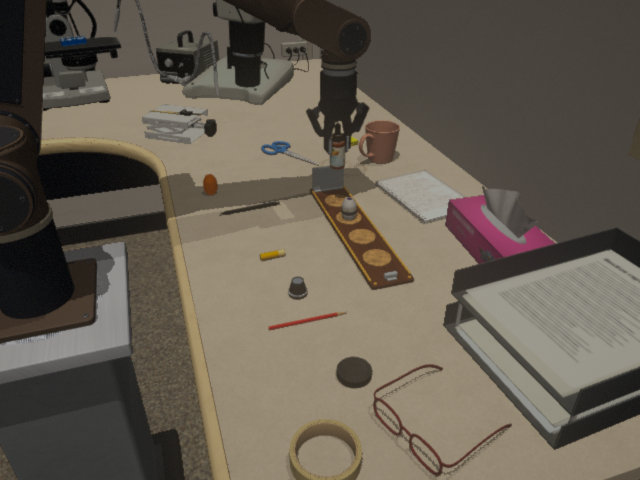

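The side view shows the bottle held upright at (338,150) above the plate-end pad, and the objective standing at (348,207). Lowering now.

Emit:
servo_tool(increments="0 0 0 0 0.1 1.2 2.5; 0 0 0 0 0.1 3 2.5; 0 0 0 0 0.1 5 2.5; 0 0 0 0 0.1 6.7 2.5; 0 0 0 0 0.1 7.8 2.5; 0 0 0 0 0.1 8.3 2.5; 0 0 0 0 0.1 8.5 2.5; 0 0 0 0 0.1 8.6 2.5; 0 0 0 0 0.1 8.6 2.5")

```text
time: 13.43
eef_pos: [0.6224, 0.1588, 0.0235]
tcp_rot: [0.706, 0.709, 0.001, 0.001]
contact_force: [0.3, -0.1, -0.9]
opening: 0.36
```

Emit:
servo_tool(increments="0 0 0 0 0 0.05 2.5; 0 0 0 0 0 0.1 2.5; 0 0 0 0 0 0.1 2.5")

```text
time: 13.68
eef_pos: [0.6223, 0.1589, 0.0225]
tcp_rot: [0.706, 0.709, 0.001, 0.001]
contact_force: [0.0, -0.3, -0.2]
opening: 0.359
```

Emit:
servo_tool(increments="0 0 0 0 0 0.05 2.5; 0 0 0 0 0 0.1 2.5; 0 0 0 0 0 0.1 2.5")

```text
time: 13.93
eef_pos: [0.6224, 0.1589, 0.0224]
tcp_rot: [0.706, 0.709, 0.0, 0.0]
contact_force: [-2.0, 0.0, 5.2]
opening: 0.363
```

Emit:
servo_tool(increments="0 0 0 0 0 -0.05 3.5; 0 0 0 0 0 -0.05 4.2; 0 0 0 0 0 -0.05 5; 0 0 0 0 0 -0.05 6; 0 0 0 0 0 -0.05 6; 0 0 0 0 0 -1 6; 0 0 0 0 0 -3 6; 0 0 0 0 0 -6 6; 0 0 0 0 0 -9 6; 0 0 0 0 0 -12 6")

```text
time: 14.77
eef_pos: [0.6214, 0.1588, 0.1424]
tcp_rot: [0.706, 0.709, -0.0, -0.0]
contact_force: [0.8, 0.5, 1.1]
opening: 0.705
```

```bash
python3 snap.py 11 scene,wrist;python3 go.py .443 -.125 .10 0;python3 - <<'E'
from h import *
p,d,K,T=load("scene11");W=cloud(d,K,T)
w=W[(abs(W[...,1]-.159)<.022)&(abs(W[...,0]-.621)<.022)&(W[...,2]>.02)&(W[...,2]<.118)]
for lo in np.arange(.02,.115,.02):
    q=w[(w[:,2]>lo)&(w[:,2]<=lo+.02)]
    if len(q): print(lo.round(3),len(q),q.min(0).round(4),q.max(0).round(4))
E
```

```text
t 14.87 pos [0.626  0.1593 0.149 ] jaw 0.24 tilt 0.77 open mm 60.1 F [0.1 0.2 0.8] q6 0.09
rv [ 0.013 -0.001  0.004] rows>= 0.11275888317559982
d cm [-28.36 -18.48   4.62] rows>= 8.193096586813333
0.02 114 [0.6068 0.1485 0.0201] [0.6347 0.1749 0.0399]
0.04 122 [0.6063 0.1481 0.04  ] [0.6356 0.1753 0.0598]
0.06 174 [0.6066 0.1442 0.0601] [0.6394 0.1745 0.0799]
0.08 114 [0.6121 0.1468 0.08  ] [0.6346 0.171  0.099 ]
0.1 53 [0.6171 0.1526 0.1003] [0.6292 0.1647 0.1154]
```

View pics/scene11.png

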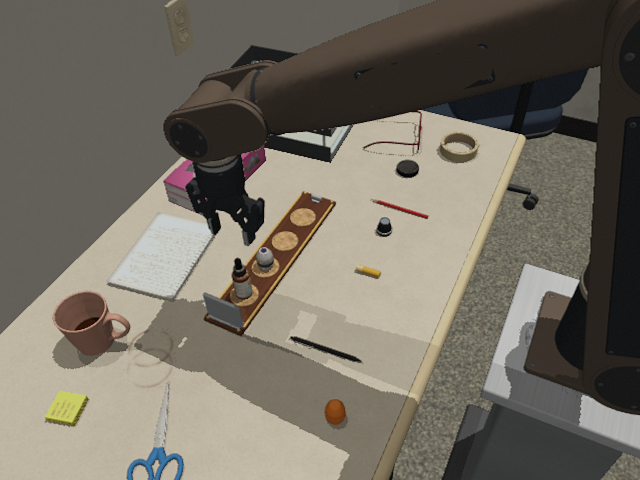

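The bottle stands upright on the plate-end pad, at (242,278) in the scene view. The loupe is next.

Emit:
servo_tool(increments="0 0 0 -2 -1.3 0 6; 0 0 0 -5 -3.2 0 6; 0 0 0 -8 -5.2 0 6; 0 0 0 -11 -7.2 0 6; 0 0 0 -14 -9.1 0 6; 0 0 0 -17 -11 0.5 6; 0 0 0 -20 -13 1 6; 0 0 0 -23 -15 1.5 6; 0 0 0 -26 -16.8 2 5.5; 0 0 0 -28 -17.8 2 5")

```text
time: 15.7
eef_pos: [0.442, -0.1232, 0.1193]
tcp_rot: [0.706, 0.708, -0.001, -0.001]
contact_force: [0.1, -0.2, 0.1]
opening: 0.586
```

Emit:
servo_tool(increments="0 0 0 0 0 0 5; 0 0 0 0 0 0 5; 0 0 0 0 0 0 5")

```text
time: 15.95
eef_pos: [0.4449, -0.1217, 0.1208]
tcp_rot: [0.706, 0.708, 0.0, -0.0]
contact_force: [0.1, -0.1, 0.1]
opening: 0.588
```

```bash
python3 snap.py 12 wrist;python3 go.py .443 -.125 .10 0;python3 - <<'E'
from h import *
p,d,K,T=load("wrist12");W=cloud(d,K,T)
w=W[(abs(W[...,1]+.125)<.03)&(abs(W[...,0]-.443)<.022)&(W[...,2]>.004)&(W[...,2]<.04)]
for lo in np.arange(.004,.04,.006):
    q=w[(w[:,2]>lo)&(w[:,2]<=lo+.006)]
    if len(q): print(lo.round(3),len(q),q.min(0).round(4),q.max(0).round(4))
im=cv2.imread("pics/wrist12.png");u,v=map(int,proj([.443,-.125,.03],K,T));print(u,v)
cv2.imwrite("pics/w12c.png",cv2.resize(im[v-60:v+60,u-80:u+80],(800,600),interpolation=cv2.INTER_CUBIC))
E
```

```text
t 16.0 pos [ 0.4451 -0.1213  0.1208] jaw 0.27 tilt 0.02 open mm 50.0 F [-0.4  0.  -0.4] q6 -0.49
rv [ 0.    -0.     0.005] rows>= 0.03740271037123097
d cm [-0.36 -0.21  2.08] rows>= 0.5087957671844383
0.004 269 [ 0.4268 -0.1389  0.0045] [ 0.4602 -0.1074  0.01  ]
0.01 177 [ 0.4285 -0.131   0.01  ] [ 0.4585 -0.1089  0.016 ]
0.016 231 [ 0.4297 -0.1319  0.0161] [ 0.4575 -0.1104  0.022 ]
0.022 275 [ 0.4314 -0.1333  0.022 ] [ 0.4557 -0.1124  0.028 ]
0.028 599 [ 0.4332 -0.1351  0.028 ] [ 0.4541 -0.1133  0.0316]
313 239
```

View pics/w12c.png

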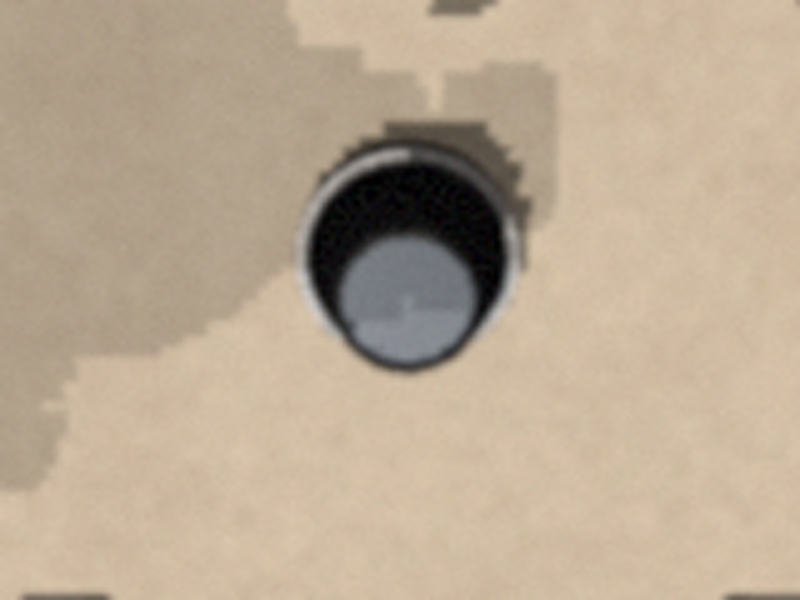

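View pics/wrist12.png

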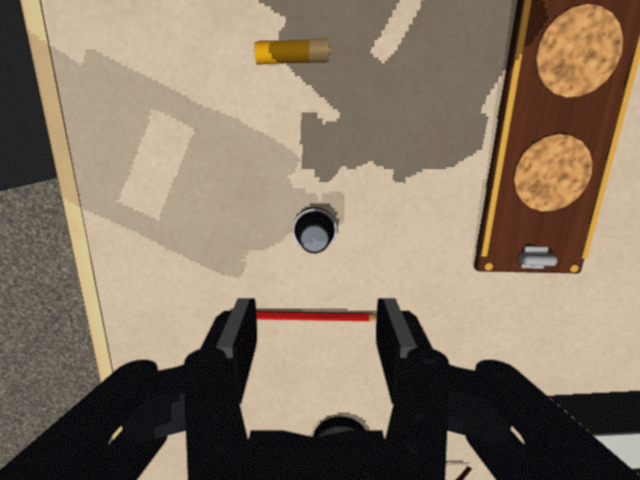

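The wrist view shows the loupe at (315,230) and nothing near the jaws. Its barrel looks round, so the yaw can't be read, and I expect the square barrel to line itself up with the jaws. The measured centre is (0.4436, −0.1242).

Emit:
servo_tool(increments="0 0 0 -0.25 -0.1 1 5; 0 0 0 -0.27 -0.15 3.5 5; 0 0 0 -0.27 -0.15 6 5; 0 0 0 -0.27 -0.15 8.5 5; 0 0 0 -0.27 -0.15 10.5 5; 0 0 0 -0.27 -0.15 12 5; 0 0 0 -0.27 -0.15 12.9 5; 0 0 0 -0.27 -0.15 13.2 5; 0 0 0 -0.27 -0.15 13.2 5")

```text
time: 16.75
eef_pos: [0.443, -0.124, -0.0121]
tcp_rot: [0.705, 0.709, -0.0, -0.001]
contact_force: [0.5, -0.4, -0.3]
opening: 0.587
```

```bash
python3 snap.py 13 wrist,side;python3 go.py .4436 -.1242 -.0125 0;  python3 - <<'E'
from h import *
for n in ["wrist13","side13"]:
  p,d,K,T=load(n);W=cloud(d,K,T)
  g=(W[...,2]>.005)&(W[...,2]<.09)&(abs(W[...,1]+.125)<.014)&(abs(W[...,0]-.4436)<.045)&(abs(W[...,0]-.4436)>.02)
  w=W[g];w=w[np.argsort(w[:,2])];print(n,len(w),w[:30:4].round(4))
E
```

```text
t 16.85 pos [ 0.4441 -0.1248 -0.0106] jaw 0.26 tilt 0.08 open mm 49.8 F [ 0.3 -0.2  0.4] q6 -0.5
rv [0.001 0.001 0.005] rows>= 0.038508653967274625
d cm [ 0.06 -0.05  0.19] rows>= 0.04803571367482401
wrist13 13139 [[ 0.4682 -0.118   0.0129]
 [ 0.4681 -0.1181  0.0136]
 [ 0.418  -0.1257  0.014 ]
 [ 0.4179 -0.1204  0.0142]
 [ 0.418  -0.1288  0.0144]
 [ 0.4682 -0.1222  0.0145]
 [ 0.418  -0.1296  0.0146]
 [ 0.4681 -0.1292  0.0147]]
side13 672 [[ 0.4116 -0.1275  0.0138]
 [ 0.468  -0.1311  0.016 ]
 [ 0.4728 -0.1337  0.0167]
 [ 0.4691 -0.1338  0.0177]
 [ 0.4673 -0.1157  0.0185]
 [ 0.4728 -0.1339  0.0191]
 [ 0.4123 -0.1326  0.0198]
 [ 0.469  -0.1282  0.0204]]
```

View pics/wrist13.png

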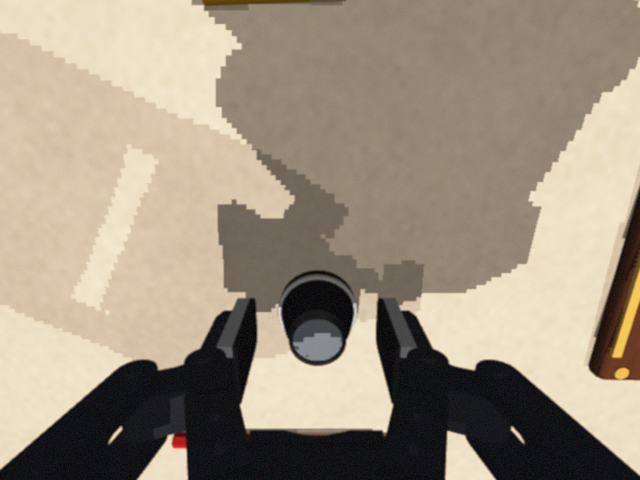

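The loupe at (318,320) is midway between the pads, and the tips are at z ≈ 0.013, just above the flange. Gripping now.

Emit:
servo_tool(increments="0 0 0 0 0 0 4.5; 0 0 0 0 0 0 4; 0 0 0 0 0 0 3.5; 0 0 0 0 0 0 3; 0 0 0 0 0 0 2.6; 0 0 0 0 0 0 2.2; 0 0 0 0 0 0 1.6; 0 0 0 0 0 0 1.4; 0 0 0 0 0 0 1.4; 0 0 0 0 0 0 1.4", grip_force=35)

```text
time: 17.68
eef_pos: [0.4436, -0.1248, -0.0108]
tcp_rot: [0.706, 0.709, -0.0, 0.0]
contact_force: [-1.1, 0.2, 5.1]
opening: 0.256
```

```bash
python3 go.py .6175 -.0015 .08 0
```

```text
t 17.68 pos [ 0.4436 -0.1248 -0.0108] jaw 0.23 tilt 0.02 open mm 21.8 F [-1.1  0.2  5.1] q6 -0.5
rv [0.    0.    0.004] rows>= 0.03249057747139513
d cm [12.26 17.44 -9.08] rows>= 5.557204986022677
```

Emit:
servo_tool(increments="0 0 0 0 0 -1 1.4; 0 0 0 0 0 -3 1.4; 0 0 0 0 0 -5.5 1.4; 0 0 0 0 0 -8 1.4; 0 0 0 0.6 0.8 -9 1.4; 0 0 0 1.8 2.5 -9.1 1.4; 0 0 0 3.4 4.8 -9.1 1.4; 0 0 0 5 7.1 -9.1 1.4; 0 0 0 6.6 9.4 -9.1 1.4; 0 0 0 8.2 11.7 -9.1 1.4")

```text
time: 18.52
eef_pos: [0.5609, -0.0407, 0.079]
tcp_rot: [0.706, 0.709, -0.0, -0.0]
contact_force: [-0.1, -0.4, -0.3]
opening: 0.255
```

Emit:
servo_tool(increments="0 0 0 1.5 2.1 0 1.4; 0 0 0 2.8 4 0 1.4; 0 0 0 3.7 5.2 0 1.4; 0 0 0 4.1 5.7 0 1.4; 0 0 0 4.1 5.7 0 1.4; 0 0 0 4.1 5.7 0 1.4;0 0 0 4.1 5.7 0 1.4")

```text
time: 19.1
eef_pos: [0.6159, -0.0012, 0.0792]
tcp_rot: [0.706, 0.708, -0.0, -0.0]
contact_force: [0.6, 0.4, 0.3]
opening: 0.256
```

```bash
python3 snap.py 14 wrist,side;python3 go.py .6175 -.0015 .0025 0;  python3 - <<'E'
from h import *
p,d,K,T=load("wrist14");W=cloud(d,K,T)
w=W[(abs(W[...,1]+.0)<.025)&(abs(W[...,0]-.6175)<.018)&(W[...,2]>.07)&(W[...,2]<.11)]
w=w[np.argsort(w[:,2])];print(w[:40:6].round(4))
E
```

```text
t 19.2 pos [ 0.616  -0.0015  0.0795] jaw 0.18 tilt 0.04 open mm 21.7 F [-0.4  0.5  0.1] q6 -0.17
rv [-0.001 -0.     0.003] rows>= 0.025026330271477708
d cm [-0.    0.15  7.7 ] rows>= 1.847195557014082
[[0.5997 0.0039 0.0895]
 [0.6268 0.0116 0.0898]
 [0.6245 0.0131 0.0901]
 [0.6089 0.0141 0.0903]
 [0.6049 0.0117 0.0904]
 [0.6116 0.0152 0.0905]
 [0.6045 0.0113 0.0906]]
```

View pics/wrist14.png

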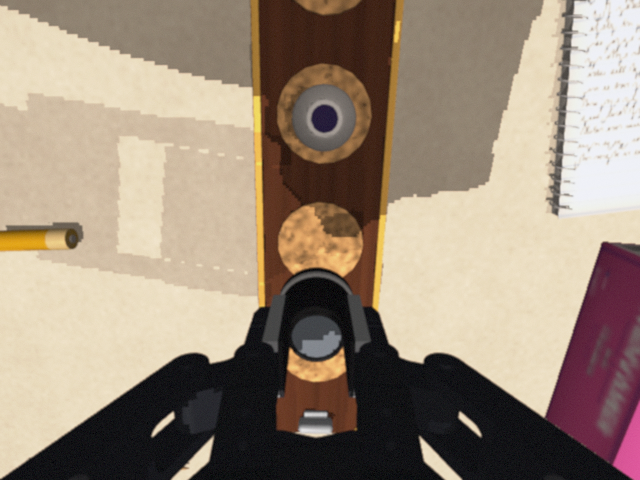

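Emit:
servo_tool(increments="0 0 0 0 0.1 1.2 1.4; 0 0 0 0 0.1 3 1.4; 0 0 0 0 0.1 5 1.4; 0 0 0 0 0.1 6.5 1.4; 0 0 0 0 0.1 7.2 1.4; 0 0 0 0 0.1 7.5 1.4; 0 0 0 0 0.1 7.6 1.4; 0 0 0 0 0.1 7.6 1.4")

```text
time: 19.87
eef_pos: [0.6183, -0.0011, 0.0042]
tcp_rot: [0.706, 0.708, 0.0, 0.0]
contact_force: [0.4, 0.1, -1.3]
opening: 0.26
```

Emit:
servo_tool(increments="0 0 0 0 0 0.05 1.4; 0 0 0 0 0 0.1 1.4; 0 0 0 0 0 0.1 1.4")

```text
time: 20.12
eef_pos: [0.6184, -0.001, 0.0035]
tcp_rot: [0.706, 0.709, 0.0, 0.001]
contact_force: [-0.0, 0.9, -0.8]
opening: 0.262
```

Emit:
servo_tool(increments="0 0 0 0 0 0.05 1.4; 0 0 0 0 0 0.1 1.4; 0 0 0 0 0 0.1 1.4; 0 0 0 0 0 0.1 1.4")

```text
time: 20.45
eef_pos: [0.6181, -0.001, 0.0023]
tcp_rot: [0.706, 0.709, 0.0, 0.0]
contact_force: [-0.4, -0.0, 1.7]
opening: 0.263
```

Emit:
servo_tool(increments="0 0 0 0 0 0.05 1.4; 0 0 0 0 0 0.1 1.4; 0 0 0 0 0 0.1 1.4")

```text
time: 20.7
eef_pos: [0.6182, -0.001, 0.0022]
tcp_rot: [0.706, 0.709, -0.0, -0.0]
contact_force: [-3.2, -0.2, 6.7]
opening: 0.256
```

The loupe is seated. Releasing.

Emit:
servo_tool(increments="0 0 0 0 0 -0.1 2.5; 0 0 0 0 0 -0.1 3.2; 0 0 0 0 0 -0.1 4; 0 0 0 0 0 -0.1 5; 0 0 0 0 0 -0.1 5; 0 0 0 0 0 -1 5; 0 0 0 0 0 -3 5; 0 0 0 0 0 -6 5; 0 0 0 0 0 -9 6; 0 0 0 0 0 -12 7")

```text
time: 21.53
eef_pos: [0.6175, -0.0009, 0.1223]
tcp_rot: [0.706, 0.709, -0.0, -0.0]
contact_force: [-0.4, -0.4, 0.6]
opening: 0.813
```

```bash
python3 snap.py 15 wrist;python3 go.py .468 -.337 .12 0;  python3 - <<'E'
from h import *
p,d,K,T=load("wrist15");W=cloud(d,K,T)
w=W[(abs(W[...,1]+.0)<.025)&(abs(W[...,0]-.6175)<.022)&(W[...,2]>.017)&(W[...,2]<.06)]
print(w.min(0).round(4),w.max(0).round(4)); q=w[w[:,2]>.04];print(q.min(0).round(4),q.max(0).round(4))
E
```

```text
t 21.58 pos [ 0.6221 -0.0015  0.1304] jaw 0.25 tilt 0.7 open mm 70.1 F [ 3.3 -0.2  3.9] q6 -0.17
rv [0.012 0.002 0.004] rows>= 0.10426807802509135
d cm [-33.49 -15.57   0.92] rows>= 8.858089899489134
[ 0.6016 -0.0146  0.017 ] [0.6351 0.0165 0.0447]
[ 0.6076 -0.0115  0.04  ] [0.629  0.0103 0.0447]
```

View pics/wrist15.png

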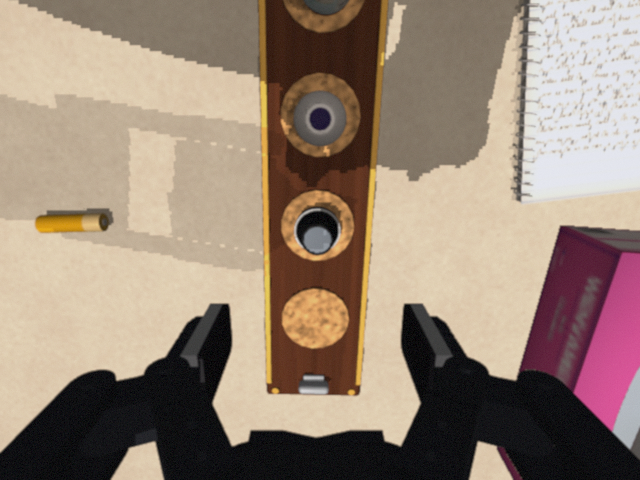

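The loupe stands centred on the third pad, at (318,230), and the fourth pad (316,318) is free. The cap is next.

Emit:
servo_tool(increments="0 0 0 -2 -1 0 7; 0 0 0 -5.5 -2.6 0 7; 0 0 0 -9 -4.2 0 7; 0 0 0 -12.5 -5.8 0 7; 0 0 0 -16 -7.5 0 7; 0 0 0 -19.5 -9.1 0 7; 0 0 0 -23 -10.7 0 7; 0 0 0 -26.5 -12.3 0 7; 0 0 0 -30 -13.9 0 7; 0 0 0 -32.5 -15 0 7")

```text
time: 22.42
eef_pos: [0.4677, -0.3293, 0.1215]
tcp_rot: [0.706, 0.708, -0.0, 0.001]
contact_force: [0.1, 0.8, 0.4]
opening: 0.82
```

Emit:
servo_tool(increments="0 0 0 -1 -0.4 0 7; 0 0 0 -1 -0.4 0 7; 0 0 0 -1 -0.4 0 7; 0 0 0 -1 -0.4 0 7")

```text
time: 22.75
eef_pos: [0.4657, -0.3352, 0.1206]
tcp_rot: [0.705, 0.709, 0.0, -0.0]
contact_force: [0.3, -0.1, -0.1]
opening: 0.818
```

```bash
python3 snap.py 16 wrist;python3 go.py .468 -.337 .0 0;  python3 - <<'E'
from h import *
p,d,K,T=load("wrist16");W=cloud(d,K,T)
w=W[(abs(W[...,1]+.337)<.04)&(abs(W[...,0]-.468)<.035)&(W[...,2]>.006)&(W[...,2]<.03)]
print(np.percentile(w,[0.5,50,99.5],axis=0).round(4))
E
```

```text
t 22.8 pos [ 0.4658 -0.335   0.1206] jaw 0.33 tilt 0.04 open mm 70.2 F [-0.   1.  -0.9] q6 -0.81
rv [-0.    -0.001  0.006] rows>= 0.04684536306232907
d cm [-0.21  0.22 12.06] rows>= 2.892309615367878
[[ 0.4433 -0.3614  0.0074]
 [ 0.4684 -0.3349  0.0116]
 [ 0.4936 -0.3103  0.0134]]
```

View pics/wrist16.png

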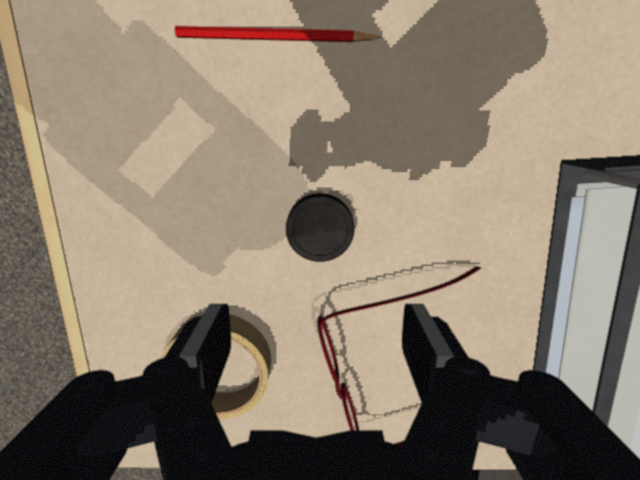

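Run:
```python
from h import *
p,d,K,T=load("wrist16");W=cloud(d,K,T)
for u,v in [(478,267),(450,282),(420,292),(390,300),(360,309),(325,318),(267,355),(240,325)]:
    s=W[v-2:v+3,u-2:u+3].reshape(-1,3); i=np.argmax(s[:,2]); print(u,v,s[i].round(4))
g=(W[...,2]>.006)&(W[...,2]<.08)&(abs(W[...,0]-.468)<.09)&(abs(W[...,1]+.337)<.10)
w=W[g]; w=w[np.hypot(w[:,0]-.4685,w[:,1]+.336)>.03]
for a in np.arange(.39,.57,.02):
    q=w[(w[:,0]>a)&(w[:,0]<=a+.02)]
    if len(q): i=np.argmin(abs(q[:,1]+.336)); print(a.round(2),len(q),"nearest",q[i].round(4),"ymax",q[:,1].max().round(4))
```

```text
478 267 [ 0.5947 -0.3697  0.0083]
450 282 [ 0.5649 -0.374   0.0275]
420 292 [ 0.5425 -0.3804  0.0317]
390 300 [ 0.5195 -0.3864  0.0333]
360 309 [ 0.498  -0.3923  0.0333]
325 318 [ 0.4733 -0.401   0.0346]
267 355 [ 0.4237 -0.4443  0.02  ]
240 325 [ 0.4018 -0.4191  0.0152]
0.39 375 nearest [ 0.3953 -0.4161  0.0108] ymax -0.4161
0.41 276 nearest [ 0.41   -0.4246  0.0122] ymax -0.4246
0.45 92 nearest [ 0.4695 -0.4028  0.0315] ymax -0.4028
0.47 281 nearest [ 0.4898 -0.3936  0.0326] ymax -0.3936
0.49 120 nearest [ 0.5081 -0.389   0.0299] ymax -0.389
0.51 127 nearest [ 0.5286 -0.3831  0.0313] ymax -0.3831
0.53 129 nearest [ 0.5498 -0.3776  0.0288] ymax -0.3776
0.55 52 nearest [ 0.5565 -0.3754  0.0282] ymax -0.3754
```

Emit:
servo_tool(increments="0 0 0 -0.1 0.25 1 6.8; 0 0 0 -0.1 0.25 3.5 6.6; 0 0 0 -0.1 0.25 6 6.6; 0 0 0 -0.1 0.25 8.5 6.6; 0 0 0 -0.1 0.25 10.7 6.6; 0 0 0 -0.1 0.25 12.3 6.6; 0 0 0 -0.1 0.25 13.3 6.6; 0 0 0 -0.1 0.25 13.8 6.6; 0 0 0 -0.1 0.25 13.8 6.6;0 0 0 -0.1 0.25 13.8 6.6")

```text
time: 23.63
eef_pos: [0.4683, -0.3376, -0.0168]
tcp_rot: [0.705, 0.709, 0.0, 0.0]
contact_force: [0.1, 0.2, -0.1]
opening: 0.774
```

```bash
python3 snap.py 17 wrist,side;python3 go.py .4685 -.336 -.020 0;  python3 - <<'E'
from h import *
for n in ["wrist17","side17"]:
  p,d,K,T=load(n);W=cloud(d,K,T)
  g=(W[...,2]>.004)&(W[...,2]<.09)&(abs(W[...,1]+.336)<.014)&(abs(W[...,0]-.4685)<.06)&(abs(W[...,0]-.4685)>.029)
  w=W[g];w=w[np.argsort(w[:,2])];print(n,len(w),w[:30:4].round(4))
E
```

```text
t 23.73 pos [ 0.4687 -0.3383 -0.0159] jaw 0.24 tilt 0.15 open mm 65.9 F [ 0.9 -0.4 -0.1] q6 -0.8
rv [0.002 0.002 0.004] rows>= 0.04039057831451949
d cm [ 0.23 -0.02  0.41] rows>= 0.11206284819031721
wrist17 28974 [[ 0.5016 -0.3333  0.0119]
 [ 0.4351 -0.3346  0.0126]
 [ 0.435  -0.3291  0.0127]
 [ 0.5014 -0.3445  0.0128]
 [ 0.4353 -0.339   0.013 ]
 [ 0.4352 -0.3407  0.0132]
 [ 0.4354 -0.3453  0.0134]
 [ 0.5012 -0.3384  0.0135]]
side17 1149 [[ 0.5017 -0.328   0.0121]
 [ 0.4285 -0.3446  0.0132]
 [ 0.4322 -0.3471  0.0145]
 [ 0.5017 -0.3462  0.0153]
 [ 0.5025 -0.3478  0.0166]
 [ 0.4285 -0.3487  0.0174]
 [ 0.4283 -0.345   0.0178]
 [ 0.5012 -0.332   0.0182]]
```

View pics/wrist17.png

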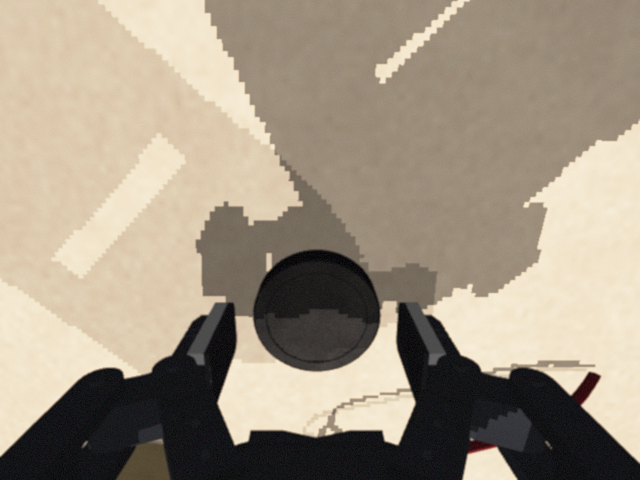

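The cap at (317,310) is between the pads with even gaps, and the tips are at z ≈ 0.012. I'll go down 7 mm, shift 2 mm in y and close.

Emit:
servo_tool(increments="0 0 0 0.2 0 0.3 6.6; 0 0 0 0.2 0 0.6 6.4; 0 0 0 0.2 0 0.7 6.2; 0 0 0 0.2 0 0.7 6; 0 0 0 0.2 0 0.7 5.7; 0 0 0 0.2 0 0.7 5.4; 0 0 0 0.2 0 0.7 5.1; 0 0 0 0.2 0 0.7 4.8; 0 0 0 0.2 0 0.7 4.6; 0 0 0 0.2 0 0.7 4.6", grip_force=35)

```text
time: 24.57
eef_pos: [0.4679, -0.3358, -0.0238]
tcp_rot: [0.706, 0.709, -0.0, 0.0]
contact_force: [-0.2, 1.8, 3.3]
opening: 0.599
```

```bash
python3 go.py .616 -.082 .07 0
```

```text
t 24.57 pos [ 0.4679 -0.3358 -0.0238] jaw 0.23 tilt 0.04 open mm 51.1 F [-0.2  1.8  3.3] q6 -0.8
rv [0.    0.001 0.004] rows>= 0.03231732204661509
d cm [25.32 14.91 -9.39] rows>= 7.397667363416031
```

Emit:
servo_tool(increments="0 0 0 0 0 -0.5 4.6; 0 0 0 0 0 -1.5 4.6; 0 0 0 0 0 -3 4.6; 0 0 0 0 0 -5 4.6; 0 0 0 0 0 -7 4.6; 0 0 0 0 0 -9 4.6; 0 0 0 0 0 -9.5 4.6;0 0 0 0 0 -9.5 4.6")

```text
time: 25.23
eef_pos: [0.4688, -0.3367, 0.0732]
tcp_rot: [0.706, 0.709, -0.0, 0.002]
contact_force: [-0.2, -0.1, -1.6]
opening: 0.602
```

```bash
python3 snap.py 18 wrist;python3 go.py .616 -.082 .07 0
```

```text
t 25.28 pos [ 0.4679 -0.3358  0.0714] jaw 0.23 tilt 0.1 open mm 51.5 F [-0.2 -0.1 -0.8] q6 -0.8
rv [0.001 0.001 0.004] rows>= 0.03505113784033498
d cm [25.32 14.91  0.13] rows>= 7.046619160526932
```

View pics/wrist18.png

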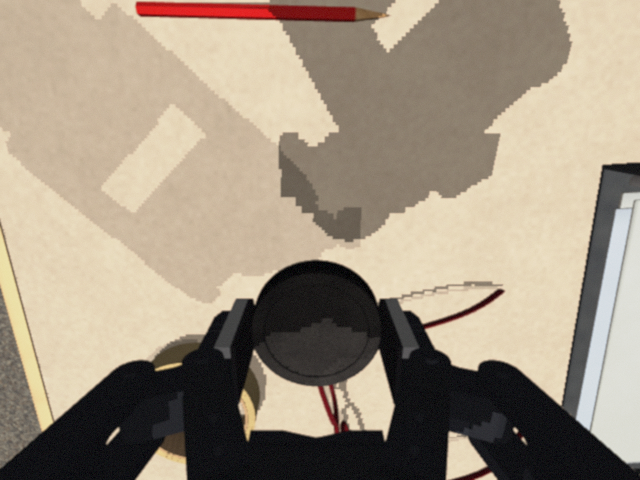

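The cap is held level at (316,325). Carrying it to the last pad.

Emit:
servo_tool(increments="0 0 0 1 0.6 0 4.6; 0 0 0 3 1.8 0 4.6; 0 0 0 6 3.5 0 4.6; 0 0 0 9 5.3 0 4.6; 0 0 0 12 7.1 0 4.6; 0 0 0 15 8.8 0 4.6; 0 0 0 18 10.6 0 4.6; 0 0 0 21 12.4 0 4.6; 0 0 0 23.5 13.9 0 4.6; 0 0 0 25 14.8 0 4.6")

```text
time: 26.12
eef_pos: [0.6145, -0.0807, 0.0684]
tcp_rot: [0.705, 0.709, -0.0, -0.002]
contact_force: [0.2, -0.5, -0.6]
opening: 0.599
```

Emit:
servo_tool(increments="0 0 0 0.3 0.1 0 4.6; 0 0 0 0.3 0.1 0 4.6; 0 0 0 0.3 0.1 0 4.6; 0 0 0 0.3 0.1 0 4.6")

```text
time: 26.45
eef_pos: [0.6147, -0.0825, 0.0698]
tcp_rot: [0.706, 0.708, -0.001, -0.001]
contact_force: [0.1, -0.7, -0.8]
opening: 0.602
```

```bash
python3 snap.py 19 wrist,side;python3 go.py .6165 -.082 -.0105 0
```

```text
t 26.55 pos [ 0.615  -0.0829  0.0704] jaw 0.13 tilt 0.04 open mm 50.9 F [-0.3 -0.3  0.5] q6 -0.3
rv [-0.001 -0.     0.002] rows>= 0.01944924842450754
d cm [0.09 0.15 8.09] rows>= 1.9401979465209147
```

View pics/wrist19.png

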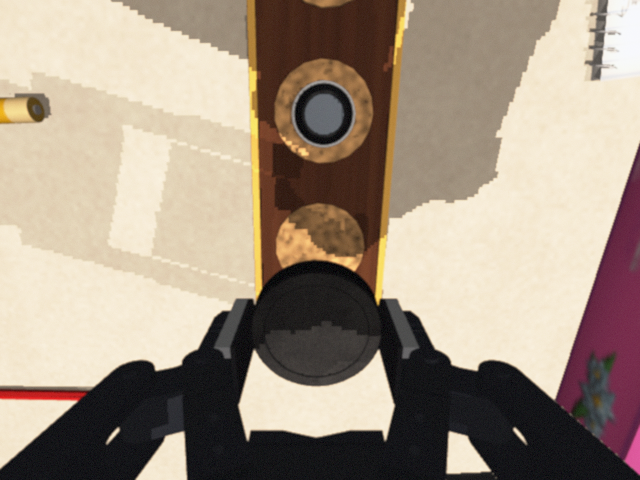

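Emit:
servo_tool(increments="0 0 0 0.1 0.15 1.2 4.6; 0 0 0 0.1 0.15 3 4.6; 0 0 0 0.1 0.15 5 4.6; 0 0 0 0.1 0.15 6.5 4.6; 0 0 0 0.1 0.15 7.4 4.6; 0 0 0 0.1 0.15 7.8 4.6; 0 0 0 0.1 0.15 7.9 4.6; 0 0 0 0.1 0.15 7.9 4.6")

```text
time: 27.22
eef_pos: [0.6174, -0.0812, -0.0081]
tcp_rot: [0.706, 0.708, 0.0, 0.0]
contact_force: [0.4, -0.4, -0.8]
opening: 0.601
```

Emit:
servo_tool(increments="0 0 0 0 0 0.05 4.6; 0 0 0 0 0 0.1 4.6; 0 0 0 0 0 0.1 4.6; 0 0 0 0 0 0.1 4.6")

```text
time: 27.55
eef_pos: [0.6176, -0.081, -0.0086]
tcp_rot: [0.706, 0.709, 0.0, 0.001]
contact_force: [-0.7, 0.2, -0.1]
opening: 0.599
```

Emit:
servo_tool(increments="0 0 0 0 0 0.05 4.6; 0 0 0 0 0 0.1 4.6; 0 0 0 0 0 0.1 4.6; 0 0 0 0 0 0.1 4.6")

```text
time: 27.88
eef_pos: [0.6171, -0.0809, -0.0104]
tcp_rot: [0.706, 0.709, -0.0, -0.0]
contact_force: [-0.0, -0.1, -2.1]
opening: 0.601
```

Emit:
servo_tool(increments="0 0 0 0 0 0.05 4.6; 0 0 0 0 0 0.1 4.6; 0 0 0 0 0 0.1 4.6; 0 0 0 0 0 0.1 4.6")

```text
time: 28.22
eef_pos: [0.6172, -0.081, -0.0108]
tcp_rot: [0.706, 0.709, -0.0, -0.0]
contact_force: [-3.3, -0.5, 3.6]
opening: 0.602
```

Contact at about the expected height. Releasing.

Emit:
servo_tool(increments="0 0 0 0 0 -0.05 5.4; 0 0 0 0 0 -0.05 5.8; 0 0 0 0 0 -0.05 6.2; 0 0 0 0 0 -0.05 6.6; 0 0 0 0 0 -0.05 6.6; 0 0 0 0 0 -1 6.6; 0 0 0 0 0 -3 6.6; 0 0 0 0 0 -6 6.6; 0 0 0 0 0 -9 7; 0 0 0 0 0 -12 7")

```text
time: 29.05
eef_pos: [0.6169, -0.0809, 0.1104]
tcp_rot: [0.706, 0.709, -0.0, -0.0]
contact_force: [-0.4, -0.1, -0.2]
opening: 0.822
```

Emit:
servo_tool(increments="0 0 0 -2 -2 -2 7; 0 0 0 -5 -4 -3 7; 0 0 0 -8 -7 -3 7; 0 0 0 -11 -10 -3 7;0 0 0 -13 -12 -3 7;0 0 0 -13 -12 -3 7;0 0 0 -13 -12 -3 7;0 0 0 -13 -12 -3 7")

```text
time: 29.72
eef_pos: [0.4981, -0.2114, 0.1394]
tcp_rot: [0.706, 0.708, 0.0, 0.001]
contact_force: [0.5, 0.0, -0.1]
opening: 0.821
```

```bash
python3 snap.py 20 scene,side
python3 - <<'E'
from h import *
pads={"bottle":(.621,.159,.115),"obj":(.619,.079,.059),"loupe":(.6175,-.0015,.044),"cap":(.616,-.082,.026)}
for n in["scene20","side20"]:
    p,d,K,T=load(n);W=cloud(d,K,T)
    for k,(x,y,z) in pads.items():
        w=W[(abs(W[...,1]-y)<.034)&(abs(W[...,0]-x)<.034)&(W[...,2]>z-.007)&(W[...,2]<z+.008)]
        if len(w): c=(w.min(0)+w.max(0))/2; print(n,k,len(w),"top centre",c.round(4),"minus pad",(c[:2]-[x,y]).round(4))
E
python3 -c "
import cv2,numpy as np
a=cv2.imread('pics/scene20.png')[180:340,190:350];b=cv2.imread('pics/side20.png')[150:300,280:430]
cv2.imwrite('pics/c20.png',np.hstack([cv2.resize(a,(400,400)),cv2.resize(b,(400,400))]))"
```

```text
scene20 bottle 27 top centre [0.6233 0.1585 0.1122] minus pad [ 0.0023 -0.0005]
scene20 obj 109 top centre [0.62   0.08   0.0573] minus pad [0.001 0.001]
scene20 loupe 88 top centre [ 6.188e-01 -5.000e-04  4.300e-02] minus pad [0.0013 0.001 ]
scene20 cap 367 top centre [ 0.6178 -0.0811  0.0245] minus pad [0.0018 0.0009]
side20 obj 61 top centre [0.6172 0.0755 0.0553] minus pad [-0.0018 -0.0035]
side20 loupe 50 top centre [ 0.6144 -0.0014  0.04  ] minus pad [-0.0031  0.0001]
side20 cap 385 top centre [ 0.6157 -0.0834  0.0228] minus pad [-0.0003 -0.0014]
```

View pics/c20.png

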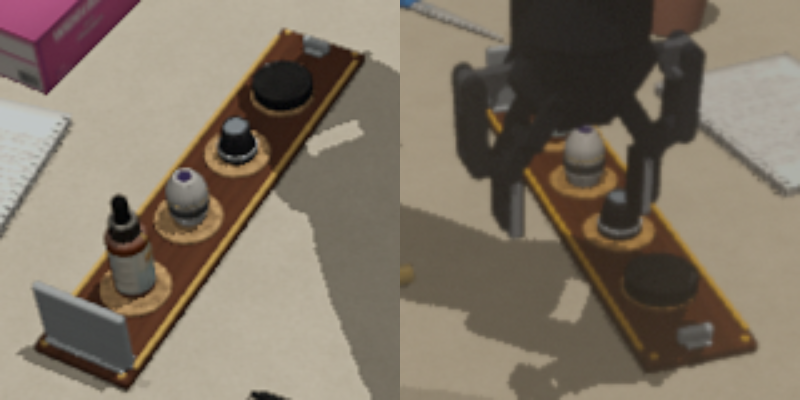

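All four things stand upright on their pads in the right order, centred to within about 4 mm, and the gripper is clear. Handing in.

```bash
python3 -c "
from plant import ctrl
print(ctrl.sign_off())"
```

```text
the job is handed in; nothing more can be done
None
```

I set all four things on the tray in order from the steel plate: dropper bottle, objective, loupe, lens cap. The job was handed in at about 30 s of the 104 s allowed. `sign_off` gives no verdict, so these are my own checks.

- **Final positions:** The last pictures show all four upright and released, with the gripper clear. In the scene camera every centre is within about 2.5 mm of its pad's centre. In the side camera the objective, loupe and cap are within about 4 mm. The arm hid the bottle there, so its final position rests on the scene camera alone.
- **Camera disagreement:** The two fixed cameras differ by about 2 to 5 mm, which is well inside the 15 mm tolerance.
- **Fingertip height:** The brief puts the fingertips 14 mm ahead of the TCP, but the cameras showed them about 26 mm behind it. My first grasp on the objective therefore closed on air above it, without moving it. I used the measured offset from then on, and all later grasps held.
- **Loupe yaw:** I could not read the loupe's yaw in the images. I relied on the jaws to line it up, and the 21.8 mm opening matched its 22 mm flats.

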